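# Take the pile apart and return each thing to its fitted tray

### The arm

A 7-joint arm with a two-finger parallel gripper is mounted at the origin on a cart in front of the work surface, level with it; the furniture and walls round the work are solid. World frame = base frame: x ahead of the robot, y to its left, z up, the work surface at z = 0. Lengths are in m, angles in rad, forces in N, time in s.
With the tool pointing down it reaches from about 0.4 to 0.85 m from the base axis. Payload 4.5 kg.
Tool frame: the origin (TCP) lies between the finger pads; the fingertips stand 8 mm ahead of it and the grasp point (between the pads) lies 11 mm behind it (env.tip_extent is the distance from the TCP to the fingertips, in m); z points along the fingers, y is the line along which they close (so a half turn about z gives the same grasp; the last joint's range is limited). The gripper opens to 88 mm and grips with 3 to 60 N. Pads are 18 mm wide; open, the fingers measure 123 mm over their backs; the gripper's body (75 mm by 187 mm) begins 45 mm behind the grasp point.
Start: joints at [1.212, 0.689, -0.195, 1.565, 0.157, 0.902, -0.215], TCP at [0.239, -0.577, 0.247] pointing down, gripper open.
Joint ranges: [-3.01, 3.01], [-0.46, 2.08], [-1.47, 1.51], [0.13, 2.56], [-1, 4.14], [0.04, 2.09], [-2.66, 2.66]. Speed limits (rad/s): [2.57, 2.57, 3.14, 3.14, 3.14, 3.14, 3.14].

### API

Orientations are given as [roll, pitch, yaw] about the fixed x, y, z axes, in that order (R = Rz(yaw) Ry(pitch) Rx(roll)).
In Python, from bench import telemetry, imaging, job, env gives the robot as it stands.
- The arm moves only by the shell command python3 -m inch 'ROWS' [FORCE]. ROWS is JSON, a list of rows, each an object with "travel": the shift along the tool's x, y, z in mm, a list of three; "rotation": the turn, a rotation vector about the tool's x, y, z in rad, a list of three; "hand": the finger opening in mm, from 0 to 88.1. In form: [{"travel": [tx, ty, tz], "rotation": [rx, ry, rz], "hand": hand}, ...]. A call has 1 to 5 rows; each row is the pose to reach, as a shift and turn from the pose commanded when the call began, along the tool's axes at that moment; what a row does not reach only later rows make up. A row lasts 1/10 s, in which the tool goes at most 50 mm and 8.59 degrees, less where a joint would pass 70% of its speed; a pose out of reach is approached as far as the arm can. A call with a gripper value outside its range is refused whole. The fingers move at their own pace and stop on an object; FORCE is the grip in N (left out, the last holds). Time passes only in rows, so rows that repeat a pose let the fingers close. It gives the time, the measured TCP pose, the force, the opening and the grip force at its end, in the units of the state.
- telemetry.observe(): the state, without advancing time (a new reading comes with each control period).
- imaging.snapshot(name): name is "scene" or "top" or "wrist"; returns the picture (400x640x3 uint8, red, green, blue); there is no depth.
- imaging.camera_info(name): a dict with "camera_matrix" (3x3 intrinsics, pixels), "xyz" and "attitude" of the camera in the world. Camera axes: x right, y down, z forward; pixel columns grow to the right and rows downward; lengths in m; the calibration is good to about 2 mm. The wrist camera is an equidistant fisheye: a pixel r from the principal point sees the ray r / f radians off the axis. A picture is of the moment at which its call begins: read the wrist's pose just before it. camera_info takes no time and is no camera call; for the wrist camera it gives the pose at the moment of the call.
- job.sign_off(): hands the job in; it is judged then, once.
The state is a dict: "time_s": time; "joints": joint angles; "qd": joint speeds; "joint_efforts": joint torques, N m; "position": TCP position; "ee_rot": TCP orientation; "force": force on the tool from outside, world axes, zero at the start; "moment": the same for the moment, N m; "width": finger opening in m; "grip_force": force on a finger pad.
Only numpy, scipy, OpenCV 4.12 (cv2) and the standard library are available. Lean on these libraries where they do the work, as an engineer would, in place of code of your own. Each camera call takes 0.05 s, during which the arm holds its last target. There are 200 camera calls.

### The job

Someone has piled a brass weight, an orange case, a round tin and a slide box on top of one another on the optical table. Take the pile apart from the top down, one thing at a time, and put each into the tray whose recess has its shape and size, upright and flat on the recess floor, before going on to the next. Set things down rather than drop them, tip nothing over, and leave the mirror mount and the screwdriver where they are.

Things in the scene. Friction and masses are not known exactly. Their poses are not given: they have to be found in the camera images.
- brass_weight: Brass weight with a narrow neck and knob, round, 28 mm diameter, 47 mm tall, about 0.2 kg; the lower body is a plain cylinder to about 26 mm up. Stands on top of the pile. Origin: centre of its underside; z up.
- orange_case: Orange upright case, 37 (x) x 47 (y) x 50 mm tall, closed and flat on top, about 0.1 kg. Second from the top of the pile. Origin: centre of its underside; z up.
- screw_tin: Flat round white tin with its lid on, 66 mm diameter over the lid (upper 10 mm), 64 mm below it, 30 mm tall, about 0.1 kg. Third from the top of the pile. Origin: centre of its underside; z up.
- slide_box: Low cream plastic slide box, closed, 84 (x) x 57 (y) x 30 mm tall, about 0.1 kg. Bottom of the pile, on the table. Origin: centre of its underside; z up.
- weight_tray: Aluminium tray plate 112 (x) x 94 (y) x 9 mm, fixed to the table; in its middle a small round recess 44 mm across, for the brass weight, 6 mm deep with a dark rubber floor. Origin: centre of its underside, on the table; z up; recess floor at z = 3 mm, rim at z = 9 mm. All four trays share one outside.
- case_tray: Aluminium tray plate 112 (x) x 94 (y) x 9 mm, fixed to the table; in its middle a small rectangular recess 53 (x) x 63 (y) mm, for the orange case, 6 mm deep with a dark rubber floor. Origin: centre of its underside, on the table; z up; recess floor at z = 3 mm, rim at z = 9 mm. All four trays share one outside.
- tin_tray: Aluminium tray plate 112 (x) x 94 (y) x 9 mm, fixed to the table; in its middle a large round recess 82 mm across, for the round tin, 6 mm deep with a dark rubber floor. Origin: centre of its underside, on the table; z up; recess floor at z = 3 mm, rim at z = 9 mm. All four trays share one outside.
- box_tray: Aluminium tray plate 112 (x) x 94 (y) x 9 mm, fixed to the table; in its middle a large rectangular recess 100 (x) x 73 (y) mm, for the slide box, 6 mm deep with a dark rubber floor. Origin: centre of its underside, on the table; z up; recess floor at z = 3 mm, rim at z = 9 mm. All four trays share one outside.
- mirror_mount: Bystander, not to be disturbed: mirror on a post, 45 x 44 x 102 mm tall, standing loose to the right of the work. Origin: centre of its underside.
- screwdriver: Bystander, not to be disturbed: yellow screwdriver 182 mm long, 25 mm thick, lying loose along y near the front edge, left of the middle. Origin: centre of its underside.
Things that resemble listed ones, but are neither listed nor needed, are in the scene too. What is meant by the brass_weight is not red or turquoise, and is the smaller of those in its own colour.

How it is judged:
By the outcome, as a careful person would: the job done as asked, in the order asked, and still so for the second after the job is handed in, with the robot touching nothing.
It also fails if it takes over 133 s, if anything falls off the work surface, if the arm or the gripper's body presses on something with over 40 N, if the wrist force passes 120 N, or if a joint passes its speed limit or range.

## Working session

There is one attempt and no reset: what is moved stays moved. The work goes in short steps, Python scripts to look and compute and a shell command to move; the robot and the scene stay as the last step left them, time stands still between calls to the robot, and variables do not carry over. Pictures are saved under pics/ and viewed, at most 14 in all, crops included, and the job is handed in when it is done.

```bash
ls; mkdir -p pics
python3 - <<'E'
from bench import telemetry, imaging, job, env
import cv2
print(telemetry.observe())
for n in ("scene","top"):
    im=imaging.snapshot(n); cv2.imwrite(f"pics/{n}0.png",im[:,:,::-1])
    print(n,imaging.camera_info(n))
print(imaging.camera_info("wrist"))
E
```

```text
pics
{'time_s': 0.0, 'joints': array([ 1.21179907,  0.68999651, -0.19453411,  1.56631369,  0.15732373,
        0.90250355, -0.21512488]), 'qd': array([ 1.45137912e-03, -3.00026773e-06,  1.66367549e-03, -1.20463734e-03,
        3.87342427e-05,  7.47533807e-04,  5.84259573e-04]), 'joint_efforts': array([ 4.20109131e-06, -5.27557898e+01, -1.26650121e+00, -1.53426808e+01,
       -5.25645283e-02,  6.69635876e-03,  1.91509066e-04]), 'position': array([ 0.23896219, -0.57685827,  0.24591081]), 'ee_rot': array([-3.13977228e+00,  1.36373808e-04,  3.92883434e-01]), 'force': array([1.35538187, 0.05594736, 0.78546836]), 'moment': array([ 0.01719605, -0.03177092, -0.02035688]), 'grip_force': 0.0, 'width': 0.08838754477407525}
scene {'camera_matrix': array([[516.9669704 ,   0.        , 319.44591395],
       [  0.        , 516.9669704 , 201.20812521],
       [  0.        ,   0.        ,   1.        ]]), 'xyz': array([-0.57579609,  0.64927186,  0.69581685]), 'attitude': array([-2.00764726,  0.02699329, -2.19140762])}
top {'camera_matrix': array([[469.88612903,   0.        , 325.73489407],
       [  0.        , 469.88612903, 205.03886095],
       [  0.        ,   0.        ,   1.        ]]), 'xyz': array([ 0.22652209, -0.08889785,  1.50433399]), 'attitude': array([-2.96352755, -0.00950881, -1.57331826])}
{'camera_matrix': array([[309.70691629,   0.        , 318.40034766],
       [  0.        , 309.70691629, 201.17244237],
       [  0.        ,   0.        ,   1.        ]]), 'xyz': array([ 0.30345002, -0.54980706,  0.38463868]), 'attitude': array([ 2.86475681e+00,  9.77060526e-04, -1.17731974e+00])}
```

View pics/scene0.png

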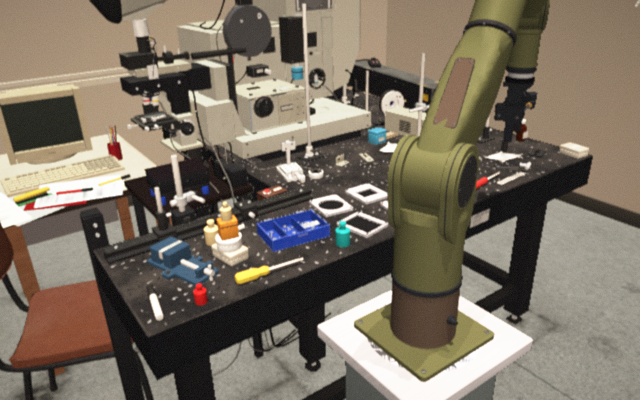

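View pics/top0.png

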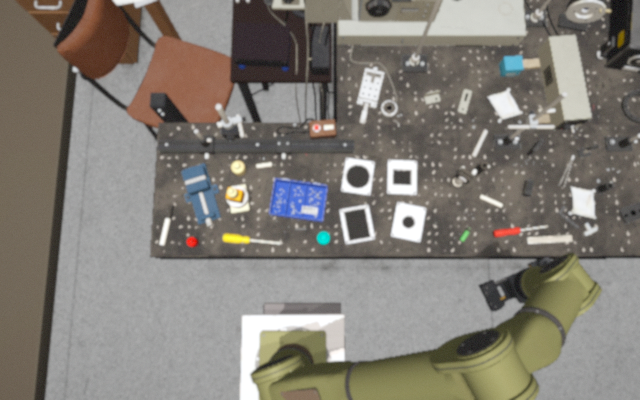

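Scene picture: the pile is at scene (228,235) / top (237,195). The trays in the top view are: large round (358,176), small rectangle (402,177), large rectangle (357,224), small round (408,222).
Weight candidates (scene picture): brass on the pile (226,208), larger brass one beside it (211,232), red (200,295), turquoise (343,234). By the description I choose the one on the pile. I'll check it in a close crop.

```bash
cat > h.py <<'E'
import numpy as np, cv2
from scipy.spatial.transform import Rotation as R
from bench import telemetry, imaging
def ray(name,u,v,ci=None):
    ci=ci or imaging.camera_info(name); K=np.array(ci["camera_matrix"])
    x=(u-K[0,2])/K[0,0]; y=(v-K[1,2])/K[1,1]
    if name=="wrist":
        r=np.hypot(x,y); d=np.array([x/r*np.sin(r),y/r*np.sin(r),np.cos(r)]) if r>1e-9 else np.array([0,0,1.])
    else: d=np.array([x,y,1.])
    return np.array(ci["xyz"]),R.from_euler("xyz",ci["attitude"]).apply(d)
def onz(name,u,v,z,ci=None):
    o,d=ray(name,u,v,ci); return o+d*(z-o[2])/d[2]
def proj(name,p,ci=None):
    ci=ci or imaging.camera_info(name); K=np.array(ci["camera_matrix"])
    c=R.from_euler("xyz",ci["attitude"]).inv().apply(np.array(p)-ci["xyz"])
    if name=="wrist":
        t=np.arctan2(np.hypot(c[0],c[1]),c[2]); n=np.hypot(c[0],c[1]); x,y=c[:2]/n*t
    else: x,y=c[:2]/c[2]
    return np.array([K[0,0]*x+K[0,2],K[1,1]*y+K[1,2]])
def go(p,yaw):
    "row values from present pose to TCP p, tool down with yaw (nearest half turn)"
    s=telemetry.observe(); r0=R.from_euler("xyz",s["ee_rot"])
    best=min((( r0.inv()*R.from_euler("xyz",[np.pi,0,yaw+k])).as_rotvec() for k in (0,np.pi)),key=np.linalg.norm)
    print("travel",np.round(r0.inv().apply(np.array(p)-s["position"])*1000,1),"rot",np.round(best,3))
E
python3 - <<'E'
from h import *
a=cv2.imread("pics/scene0.png"); b=cv2.imread("pics/top0.png")
A=cv2.resize(a[190:270,185:265],(480,480),interpolation=cv2.INTER_CUBIC)
B=cv2.resize(b[155:220,215:265],(300,390),interpolation=cv2.INTER_CUBIC)
c=np.zeros((480,780,3),np.uint8); c[:,:480]=A; c[:390,480:]=B
cv2.imwrite("pics/crop1.png",c)
T=cv2.resize(b[150:250,330:430],(600,600),interpolation=cv2.INTER_CUBIC); cv2.imwrite("pics/trays.png",T)
for n,u,v in (("tin",358,176),("case",402,177),("box",357,224),("weight",408,222)): print(n,onz("top",u,v,.009))
print("pile",onz("top",237,195,.13),"big brass",onz("top",237,168,.05),onz("top",462,180,.05),onz("top",323,238,.0))
E
```

```text
tin [ 0.59207546 -0.2096211   0.009     ]
case [ 0.58868314 -0.35372682  0.009     ]
box [ 0.43364525 -0.20407859  0.009     ]
weight [ 0.43993995 -0.3684091   0.009     ]
pile [0.50442994 0.16159468 0.13      ] big brass [0.60830321 0.17888277 0.05      ] [ 0.56889939 -0.53753514  0.05      ] [ 0.38965851 -0.09482836  0.        ]
```

View pics/crop1.png

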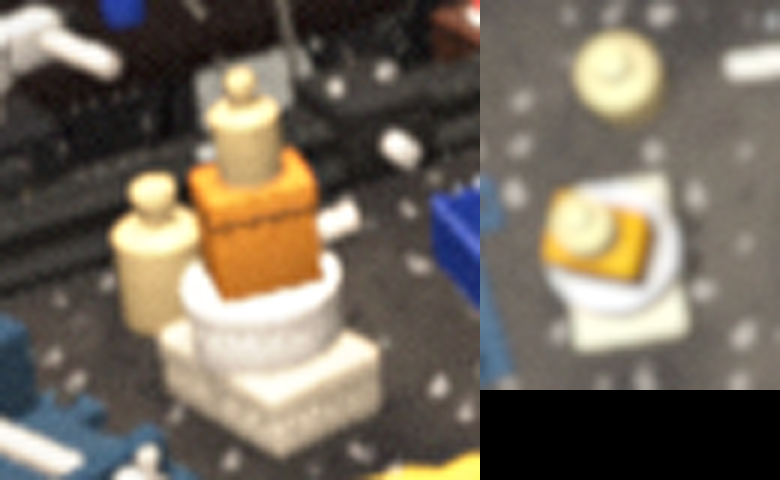

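View pics/trays.png

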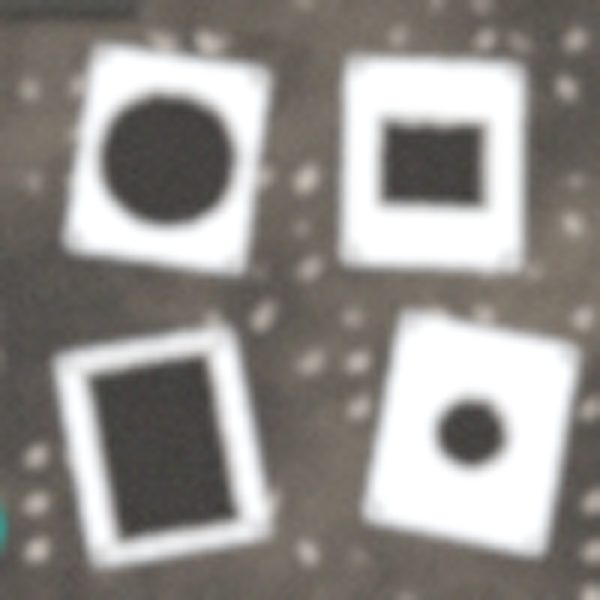

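The crop confirms the choice. The smaller brass weight is on the orange case (crop 243,120), with the larger twin beside the pile (155,250). The pile is orange case, then white tin, then cream box. The tray picture shows large round (upper left), small rectangle (upper right), large rectangle (lower left) and small round (lower right).

Run:
```python
from h import *
b=cv2.imread("pics/top0.png")
sub=cv2.resize(b[150:250,330:430],None,fx=6,fy=6,interpolation=cv2.INTER_CUBIC)
g=cv2.cvtColor(sub,cv2.COLOR_BGR2GRAY); m=((g>150)*255).astype(np.uint8)
cs,h=cv2.findContours(m,cv2.RETR_CCOMP,cv2.CHAIN_APPROX_NONE)
px=lambda p:(330+(p[0]+.5)/6-.5,150+(p[1]+.5)/6-.5)
for i,c in enumerate(cs):
    if cv2.contourArea(c)<3000: continue
    P=np.array([onz("top",*px(q),.009)[:2] for q in c[:,0]],np.float32)*1000
    (cx,cy),wh,an=cv2.minAreaRect(P)
    print("hole" if h[0,i,3]>=0 else "outer",np.round([cx,cy],1),np.round(wh,1),round(an,1))
o1,d1=ray("top",215+103/6-.5,155+213/6-.5); o2,d2=ray("scene",185+240/6-.5,190+80/6-.5)
t=np.linalg.lstsq(np.c_[d1,-d2],o2-o1,rcond=None)[0]
print(o1+d1*t[0],o2+d2*t[1])
# case corners in crop, top
for u,v in ((555,190),(650,215),(636,278),(543,250)): print(onz("top",215+(u-480)/6-.5,155+v/6-.5,.11)[:2])
p=onz("top",232,191,.15); go([p[0],p[1],.30],0.39)
```

```text
outer [ 434.3 -203. ] [124.2 105.6] 13.0
hole [ 433.9 -203. ] [92.7 66.1] 10.0
outer [ 445.3 -369.8] [102.3 128.9] 77.8
hole [ 440.8 -368.6] [35.5 34.7] 89.9Traceback (most recent call last):
  File "<stdin>", line 9, in <module>
  File "h.py", line 12, in onz
    o,d=ray(name,u,v,ci); return o+d*(z-o[2])/d[2]
        ~~~^^^^^^^^^^^^^
  File "h.py", line 5, in ray
    ci=ci or imaging.camera_info(name); K=np.array(ci["camera_matrix"])
             ~~~~~~~~~~~~~~~~~~~^^^^^^
ValueError: time passes only in moves, steps and waits
```

```bash
python3 - <<'E'
s=open("h.py").read()
s=s.replace("def ray(","CI={n:imaging.camera_info(n) for n in ('scene','top','wrist')}\ndef ray(",1).replace("ci or imaging.camera_info(name)","ci or CI[name]")
open("h.py","w").write(s)
E
python3 - <<'E'
from h import *
b=cv2.imread("pics/top0.png")
sub=cv2.resize(b[150:250,330:430],None,fx=6,fy=6,interpolation=cv2.INTER_CUBIC)
g=cv2.cvtColor(sub,cv2.COLOR_BGR2GRAY); m=((g>150)*255).astype(np.uint8)
cs,h=cv2.findContours(m,cv2.RETR_CCOMP,cv2.CHAIN_APPROX_NONE)
px=lambda p:(330+(p[0]+.5)/6-.5,150+(p[1]+.5)/6-.5)
for i,c in enumerate(cs):
    if cv2.contourArea(c)<3000: continue
    P=np.array([onz("top",*px(q),.009)[:2] for q in c[:,0]],np.float32)*1000
    (cx,cy),wh,an=cv2.minAreaRect(P)
    print("hole" if h[0,i,3]>=0 else "outer",np.round([cx,cy],1),np.round(wh,1),round(an,1))
o1,d1=ray("top",215+103/6-.5,155+213/6-.5); o2,d2=ray("scene",185+240/6-.5,190+80/6-.5)
t=np.linalg.lstsq(np.c_[d1,-d2],o2-o1,rcond=None)[0]
print(o1+d1*t[0],o2+d2*t[1])
for u,v in ((555,190),(650,215),(636,278),(543,250)): print(onz("top",215+(u-480)/6-.5,155+v/6-.5,.11)[:2])
p=onz("top",232,191,.15); go([p[0],p[1],.30],0.39)
E
```

```text
outer [ 434.3 -203. ] [124.2 105.6] 13.0
hole [ 433.9 -203. ] [92.7 66.1] 10.0
outer [ 445.3 -369.8] [102.3 128.9] 77.8
hole [ 440.8 -368.6] [35.5 34.7] 89.9
outer [ 589.2 -352.7] [102.7 122.8] 87.5
hole [ 589.1 -352.4] [55.8 46.3] 88.0
outer [ 596.8 -208.9] [109.5 134.1] 85.8
hole [ 591.6 -207.5] [72.9 73.6] 77.9
[0.51462891 0.17337217 0.15356304] [0.51662976 0.17675663 0.15464694]
[0.53580135 0.19633844]
[0.52287261 0.14805819]
[0.49052991 0.15415339]
[0.50490303 0.20129496]
travel [ 539.7 -588.2  -53.1] rot [-0.002  0.     0.003]
```

```bash
I="python3 -m inch"
for i in 1; do
python3 -m inch '[{"travel":[34,-37,-4],"rotation":[0,0,0],"hand":88},{"travel":[67,-73,-8],"rotation":[0,0,0],"hand":88},{"travel":[101,-110,-11],"rotation":[0,0,0],"hand":88},{"travel":[134,-146,-14],"rotation":[0,0,0],"hand":88},{"travel":[167,-182,-17],"rotation":[0,0,0],"hand":88}]' 20
python3 -m inch '[{"travel":[34,-37,-4],"rotation":[0,0,0],"hand":88},{"travel":[67,-73,-8],"rotation":[0,0,0],"hand":88},{"travel":[101,-110,-11],"rotation":[0,0,0],"hand":88},{"travel":[134,-146,-14],"rotation":[0,0,0],"hand":88},{"travel":[167,-182,-17],"rotation":[0,0,0],"hand":88}]'
done
python3 - <<'E'
from h import *
print(telemetry.observe()["joints"]); go([.515,.175,.30],.39)
im=imaging.snapshot("wrist"); cv2.imwrite("pics/w1.png",im[:,:,::-1]); np.save("w1.npy",CI["wrist"],allow_pickle=True)
E
```

```text
time_s: 0.6
position: [0.3241, -0.3433, 0.2637]
ee_rot: [-3.141, -0.0, 0.393]
force: [0.5, 0.6, 0.4]
width: 0.0883
grip_force: 0.0
time_s: 1.1
position: [0.4087, -0.1113, 0.2808]
ee_rot: [3.142, 0.0, 0.393]
force: [0.3, -0.7, 0.8]
width: 0.0878
grip_force: 0.0
[ 0.29763337  0.38282339 -0.19841984  2.09158332  0.11797013  0.67750559
 -1.15686621]
travel [ 207.8 -223.8  -19.2] rot [0.    0.    0.003]
```

View pics/w1.png

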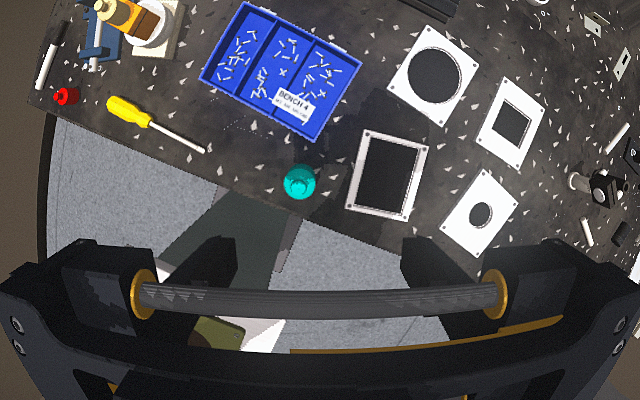

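The wrist view shows all four trays: large round (434,75), large rectangle (388,172), small rectangle (512,124), small round (480,214). The turquoise bottle is at (300,182) and the mirror mount at (600,187).

```bash
python3 - <<'E'
from h import *
ci=np.load("w1.npy",allow_pickle=True).item()
b=cv2.imread("pics/w1.png")
g=cv2.cvtColor(b,cv2.COLOR_BGR2GRAY)
m=((g>150)*255).astype(np.uint8); m[:, :340]=0; m[250:]=0
m=cv2.morphologyEx(m,cv2.MORPH_CLOSE,np.ones((3,3)))
cs,h=cv2.findContours(m,cv2.RETR_CCOMP,cv2.CHAIN_APPROX_NONE)
for i,c in enumerate(cs):
    if cv2.contourArea(c)<300: continue
    P=np.array([onz("wrist",*q,.009,ci)[:2] for q in c[:,0]],np.float32)*1000
    (cx,cy),wh,an=cv2.minAreaRect(P)
    print("hole" if h[0,i,3]>=0 else "outer",np.round(c[:,0].mean(0)),np.round([cx,cy],1),np.round(wh,1),round(an,1))
E
python3 -m inch '[{"travel":[33,-37,-4],"rotation":[0,0,0],"hand":88},{"travel":[66,-73,-8],"rotation":[0,0,0],"hand":88},{"travel":[99,-110,-11],"rotation":[0,0,0],"hand":88},{"travel":[132,-146,-14],"rotation":[0,0,0],"hand":88},{"travel":[132,-146,-14],"rotation":[0,0,0],"hand":88}]'
python3 - <<'E'
from h import *
print(telemetry.observe()["joints"]); go([.515,.175,.30],.39)
im=imaging.snapshot("wrist"); cv2.imwrite("pics/w2.png",im[:,:,::-1]); np.save("w2.npy",CI["wrist"],allow_pickle=True)
E
```

```text
outer [482. 210.] [ 444.4 -374.8] [106.  123.3] 78.1
hole [479. 214.] [ 440.8 -366.2] [41.1 40.3] 75.9
outer [386. 176.] [ 433.5 -204.1] [113.2  97.9] 10.3
hole [385. 176.] [ 432.8 -201.8] [101.8  74.2] 9.8
outer [509. 126.] [ 587.6 -352.4] [121.2 101.6] 0.6
hole [510. 123.] [ 587.9 -349.8] [61.5 51.6] 87.8
outer [433.  71.] [ 596.8 -205.2] [112.4 122.5] 81.3
hole [433.  75.] [ 590.4 -205.8] [78.9 77.7] 22.6
time_s: 1.65
position: [0.4765, 0.0803, 0.2951]
ee_rot: [-3.138, -0.005, 0.405]
force: [-1.5, -0.9, -0.0]
width: 0.0878
grip_force: 0.0
[-0.11868588  0.43879078 -0.20864323  1.91968098  0.1181463   0.79004359
 -1.55725207]
travel [ 72.7 -71.9  -4.2] rot [-0.004 -0.005  0.015]
```

View pics/w2.png

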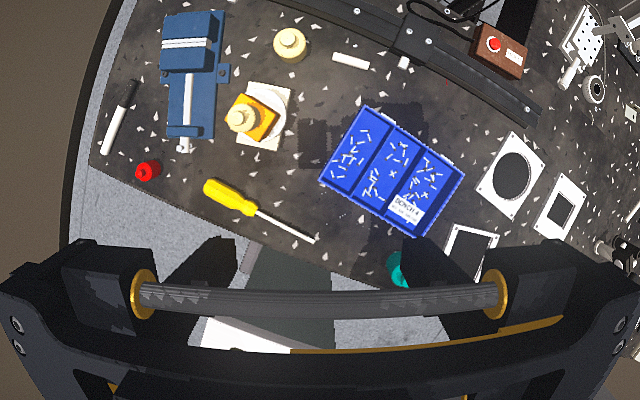

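Picture: weight knob about (240,119), case around (250,117), larger twin (290,43), screwdriver (240,202).

Run:
```python
import cv2
b=cv2.imread("pics/w2.png"); cv2.imwrite("pics/w2c.png",cv2.resize(b[70:160,215:305],(600,600)[:2],interpolation=cv2.INTER_CUBIC))
```

```text
(no output)
```

View pics/w2c.png

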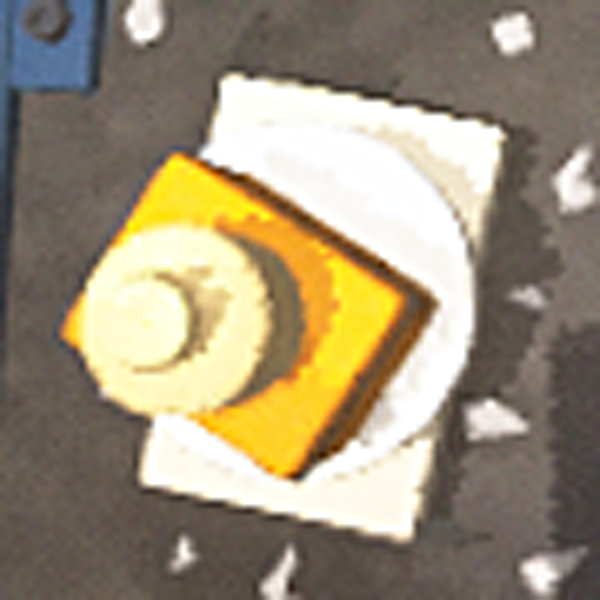

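Run:
```python
from h import *
ci=np.load("w2.npy",allow_pickle=True).item(); k=90/600
f=lambda u,v,z: onz("wrist",215+u*k-.5,70+v*k-.5,z,ci)[:2]*1000
print("knob",f(148,322,.157)); print("body",f(177,320,.138))
c=np.array([f(*p,.11) for p in ((178,155),(405,300),(290,475),(65,335))]); print("case",c.mean(0),cv2.minAreaRect(c.astype(np.float32)))
t=np.array([f(*p,.06) for p in ((300,125),(400,155),(473,290),(440,390),(370,460),(200,155),(165,420))]);A=np.c_[2*t,np.ones(len(t))];s=np.linalg.lstsq(A,(t**2).sum(1),rcond=None)[0];print("tin",s[:2],np.sqrt(s[2]+s[0]**2+s[1]**2))
c=np.array([f(*p,.03) for p in ((228,75),(500,130),(412,540),(143,485))]); print("box",c.mean(0),cv2.minAreaRect(c.astype(np.float32)))
```

```text
knob [511.65059146 176.78575267]
body [511.51938632 177.52794314]
case [512.74076758 175.91650119] ((512.5330810546875, 175.95391845703125), (44.09516143798828, 34.07923889160156), 79.00647735595703)
tin [515.19885645 176.88989478] 32.472754495816304
box [513.72975601 177.42673837] ((513.785400390625, 177.27313232421875), (83.6046142578125, 55.91062545776367), 10.033547401428223)
```

```bash
python3 -m inch '[{"travel":[35,-36,0],"rotation":[0,0,0],"hand":88},{"travel":[70,-72,0],"rotation":[0,0,0],"hand":88},{"travel":[70,-72,30],"rotation":[0,0,0],"hand":88},{"travel":[70,-72,30],"rotation":[0,0,0],"hand":88}]'
python3 - <<'E'
from h import *
print(telemetry.observe()["joints"]); go([.5117,.1770,.1265],.393)
im=imaging.snapshot("wrist"); cv2.imwrite("pics/w3.png",im[:,:,::-1])
E
```

```text
time_s: 2.1
position: [0.5094, 0.1639, 0.2616]
ee_rot: [3.141, 0.008, 0.393]
force: [-0.5, -1.4, -0.7]
width: 0.0884
grip_force: 0.0
[-0.2802399   0.55510788 -0.1881459   1.81219169  0.13884034  0.79518424
 -1.71634078]
travel [  8.3 -11.3 135. ] rot [0.001 0.008 0.   ]
```

```bash
python3 -m inch '[{"travel":[0,0,0],"rotation":[0,0,0],"hand":88},{"travel":[0,0,0],"rotation":[0,0,0],"hand":88},{"travel":[0,0,0],"rotation":[0,0,0],"hand":88}]'
python3 - <<'E'
from h import *
go([.5117,.1770,.1265],.393)
E
```

```text
time_s: 2.45
position: [0.5121, 0.1644, 0.2657]
ee_rot: [3.141, -0.001, 0.391]
force: [-0.6, -0.0, -0.5]
width: 0.0881
grip_force: 0.0
travel [  4.3 -11.9 139.2] rot [ 0.001 -0.001 -0.002]
```

```bash
python3 -m inch '[{"travel":[4,-12,0],"rotation":[0,0,0],"hand":88},{"travel":[4,-12,40],"rotation":[0,0,0],"hand":88},{"travel":[4,-12,70],"rotation":[0,0,0],"hand":88},{"travel":[4,-12,90],"rotation":[0,0,0],"hand":88},{"travel":[4,-12,90],"rotation":[0,0,0],"hand":88}]'
python3 -m inch '[{"travel":[0,0,0],"rotation":[0,0,0],"hand":88},{"travel":[0,0,0],"rotation":[0,0,0],"hand":88}]'
python3 - <<'E'
from h import *
go([.5117,.1770,.1265],.393)
im=imaging.snapshot("wrist"); cv2.imwrite("pics/w4.png",im[:,:,::-1]); print(proj("wrist",[.5117,.177,.157]))
E
```

```text
time_s: 2.95
position: [0.509, 0.1784, 0.1727]
ee_rot: [-3.141, 0.005, 0.394]
force: [-0.4, -1.0, 0.1]
width: 0.0882
grip_force: 0.0
time_s: 3.15
position: [0.5116, 0.1788, 0.176]
ee_rot: [-3.141, -0.003, 0.393]
force: [-0.0, 0.1, -0.4]
width: 0.0878
grip_force: 0.0
travel [-0.8  1.7 49.5] rot [-0.    -0.003  0.   ]
[322.30734289 245.88296051]
```

View pics/w4.png

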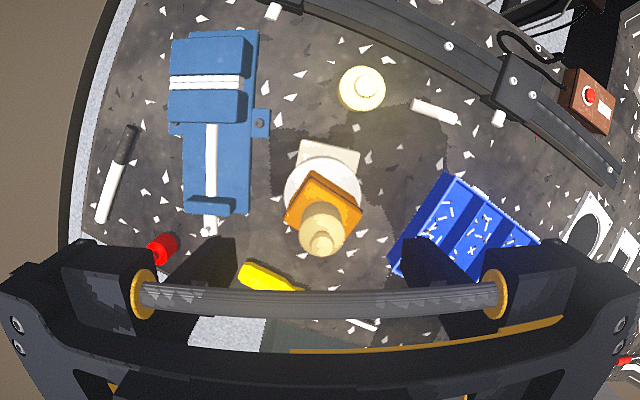

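The knob is at (322,245), exactly as predicted and midway between the fingers. I'll descend and grip.

```bash
python3 -m inch '[{"travel":[-1,1.5,20],"rotation":[0,0,0],"hand":88},{"travel":[-1,1.5,38],"rotation":[0,0,0],"hand":70},{"travel":[-1,1.5,47],"rotation":[0,0,0],"hand":50},{"travel":[-1,1.5,49],"rotation":[0,0,0],"hand":50},{"travel":[-1,1.5,49],"rotation":[0,0,0],"hand":45}]' 20
python3 -m inch '[{"travel":[0,0,0],"rotation":[0,0,0],"hand":36},{"travel":[0,0,0],"rotation":[0,0,0],"hand":30},{"travel":[0,0,0],"rotation":[0,0,0],"hand":24},{"travel":[0,0,0],"rotation":[0,0,0],"hand":18},{"travel":[0,0,0],"rotation":[0,0,0],"hand":18}]' 20
python3 -m inch '[{"travel":[0,0,0],"rotation":[0,0,0],"hand":18},{"travel":[0,0,0],"rotation":[0,0,0],"hand":18}]' 20
```

```text
time_s: 3.7
position: [0.5108, 0.1765, 0.1262]
ee_rot: [3.142, -0.001, 0.393]
force: [0.2, -0.6, -0.2]
width: 0.058
grip_force: 0.0
time_s: 4.2
position: [0.5106, 0.1764, 0.126]
ee_rot: [-3.142, -0.001, 0.393]
force: [-0.6, -0.8, 1.8]
width: 0.0274
grip_force: 20.0
time_s: 4.4
position: [0.5106, 0.1764, 0.126]
ee_rot: [3.142, -0.001, 0.393]
force: [-0.2, 0.1, 4.7]
width: 0.0269
grip_force: 20.0
```

```bash
python3 -m inch '[{"travel":[0,0,-5],"rotation":[0,0,0],"hand":18},{"travel":[0,0,-20],"rotation":[0,0,0],"hand":18},{"travel":[0,0,-50],"rotation":[0,0,0],"hand":18},{"travel":[0,0,-70],"rotation":[0,0,0],"hand":18},{"travel":[0,0,-70],"rotation":[0,0,0],"hand":18}]'
python3 - <<'E'
from h import *
go([.441,-.367,.19],.393)
im=imaging.snapshot("scene"); cv2.imwrite("pics/s2.png",cv2.resize(im[150:300,140:340,::-1],(800,600),interpolation=cv2.INTER_CUBIC))
E
```

```text
time_s: 4.9
position: [0.5118, 0.1767, 0.1978]
ee_rot: [3.142, -0.005, 0.392]
force: [0.4, -0.4, -2.4]
width: 0.0273
grip_force: 20.0
travel [-273.4  475.3    6.5] rot [ 0.    -0.005 -0.001]
```

View pics/s2.png

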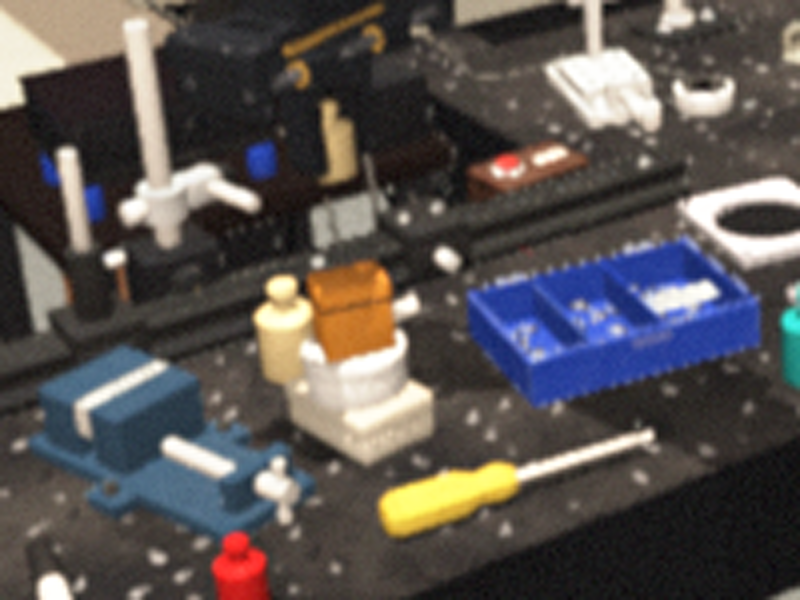

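The weight is gripped upright at crop (337,150), and the pile below is unchanged.

```bash
python3 -m inch '[{"travel":[-12,20,0],"rotation":[0,0,0],"hand":18},{"travel":[-34,59,0],"rotation":[0,0,0],"hand":18},{"travel":[-56,98,0],"rotation":[0,0,0],"hand":18},{"travel":[-78,137,0],"rotation":[0,0,0],"hand":18},{"travel":[-100,174,0],"rotation":[0,0,0],"hand":18}]'
python3 -m inch '[{"travel":[-22,39,0],"rotation":[0,0,0],"hand":18},{"travel":[-44,77,0],"rotation":[0,0,0],"hand":18},{"travel":[-66,115,0],"rotation":[0,0,0],"hand":18},{"travel":[-88,153,0],"rotation":[0,0,0],"hand":18},{"travel":[-110,191,0],"rotation":[0,0,0],"hand":18}]'
python3 -m inch '[{"travel":[-20,39,20],"rotation":[0,0,0],"hand":18},{"travel":[-41,77,50],"rotation":[0,0,0],"hand":18},{"travel":[-63,110,80],"rotation":[0,0,0],"hand":18},{"travel":[-63,110,100],"rotation":[0,0,0],"hand":18},{"travel":[-63,110,100],"rotation":[0,0,0],"hand":18}]'
python3 -m inch '[{"travel":[0,0,0],"rotation":[0,0,0],"hand":18},{"travel":[0,0,0],"rotation":[0,0,0],"hand":18}]'
python3 - <<'E'
from h import *
go([.441,-.367,.0195],.393)
im=imaging.snapshot("wrist"); cv2.imwrite("pics/w5.png",im[:,:,::-1])
E
```

```text
time_s: 5.45
position: [0.4831, -0.0247, 0.1942]
ee_rot: [-3.141, 0.003, 0.393]
force: [0.2, -0.3, -2.1]
width: 0.0272
grip_force: 20.0
time_s: 5.95
position: [0.4546, -0.2426, 0.1941]
ee_rot: [-3.139, 0.002, 0.393]
force: [0.6, 0.4, -2.3]
width: 0.0274
grip_force: 20.0
time_s: 6.45
position: [0.4362, -0.3667, 0.0912]
ee_rot: [-3.134, 0.005, 0.39]
force: [-1.2, 0.6, -1.4]
width: 0.0272
grip_force: 20.0
time_s: 6.65
position: [0.4412, -0.3656, 0.0965]
ee_rot: [3.142, -0.002, 0.395]
force: [0.4, -0.2, -2.2]
width: 0.0274
grip_force: 20.0
travel [-0.9  1.2 77. ] rot [ 0.    -0.002  0.002]
```

View pics/w5.png

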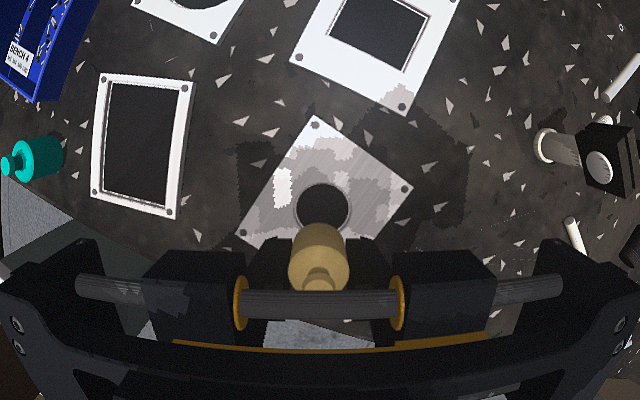

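The weight is held upright at (318,262), just short of the recess in the image (left edge 296, right edge 352, far edge y 183). I'll check that against my estimate.

Run:
```python
from h import *
from scipy.optimize import minimize
a=np.linspace(0,6.28,90)
def ext(c): 
    q=np.array([proj("wrist",[c[0]+.022*np.cos(t),c[1]+.022*np.sin(t),.009]) for t in a]); return np.array([q[:,0].min(),q[:,0].max(),q[:,1].min()])
o=np.array([296,352,183.]); print(ext([.441,-.367]))
print(minimize(lambda c:((ext(c)-o)**2).sum(),[.441,-.367],method="Nelder-Mead").x)
```

```text
[291.31632018 348.59282286 181.20696235]
[ 0.44091467 -0.37043122]
```

```bash
python3 -m inch '[{"travel":[-2,3.5,25],"rotation":[0,0,0],"hand":18},{"travel":[-2,3.5,50],"rotation":[0,0,0],"hand":18},{"travel":[-2,3.5,65],"rotation":[0,0,0],"hand":18},{"travel":[-2,3.5,70],"rotation":[0,0,0],"hand":18},{"travel":[-2,3.5,72],"rotation":[0,0,0],"hand":18}]'
python3 -m inch '[{"travel":[0,0,1],"rotation":[0,0,0],"hand":18},{"travel":[0,0,2],"rotation":[0,0,0],"hand":18},{"travel":[0,0,3],"rotation":[0,0,0],"hand":18},{"travel":[0,0,4],"rotation":[0,0,0],"hand":18},{"travel":[0,0,4],"rotation":[0,0,0],"hand":18}]'
python3 - <<'E'
from h import *
go([.441,-.3695,.019],.393)
E
```

```text
time_s: 7.2
position: [0.44, -0.3707, 0.0239]
ee_rot: [3.141, -0.0, 0.394]
force: [0.0, 0.7, -1.9]
width: 0.0275
grip_force: 20.0
time_s: 7.7
position: [0.4395, -0.3711, 0.0198]
ee_rot: [3.141, -0.0, 0.393]
force: [-0.1, 0.8, -1.4]
width: 0.0271
grip_force: 20.0
travel [ 2.  -0.9  0.8] rot [ 0. -0. -0.]
```

```bash
python3 -m inch '[{"travel":[1.5,-0.5,0.5],"rotation":[0,0,0],"hand":18},{"travel":[1.5,-0.5,1],"rotation":[0,0,0],"hand":18},{"travel":[1.5,-0.5,1],"rotation":[0,0,0],"hand":18}]'
python3 - <<'E'
from h import *
im=imaging.snapshot("wrist"); cv2.imwrite("pics/w6.png",cv2.resize(im[150:300,220:420,::-1],(800,600),interpolation=cv2.INTER_CUBIC))
E
```

```text
time_s: 8.0
position: [0.4408, -0.3699, 0.0187]
ee_rot: [-3.142, -0.0, 0.393]
force: [-0.6, -0.3, -2.4]
width: 0.0271
grip_force: 20.0
```

View pics/w6.png

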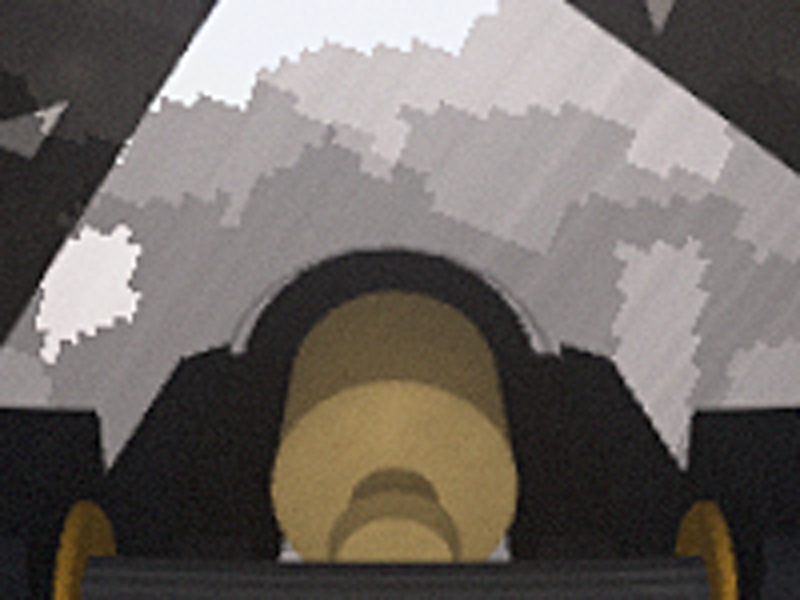

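The weight is centred in the recess in the crop (400,400) but still hanging. I'll lower it in half-millimetres.

```bash
for k in 1 2 3; do python3 -m inch '[{"travel":[0,0,0.4],"rotation":[0,0,0],"hand":18},{"travel":[0,0,0.4],"rotation":[0,0,0],"hand":18}]' | egrep 'pos|force:'; done
```

```text
position: [0.4407, -0.37, 0.0186]
force: [-0.6, 0.5, 0.0]
grip_force: 20.0
position: [0.4407, -0.37, 0.0185]
force: [-1.1, 1.5, 5.2]
grip_force: 20.0
position: [0.4407, -0.37, 0.0185]
force: [-1.3, 1.5, 7.8]
grip_force: 20.0
```

```bash
python3 -m inch '[{"travel":[0,0,-0.6],"rotation":[0,0,0],"hand":28},{"travel":[0,0,-0.6],"rotation":[0,0,0],"hand":34},{"travel":[0,0,-0.6],"rotation":[0,0,0],"hand":44},{"travel":[0,0,-0.6],"rotation":[0,0,0],"hand":54},{"travel":[0,0,-0.6],"rotation":[0,0,0],"hand":54}]'
python3 -m inch '[{"travel":[0,0,-10],"rotation":[0,0,0],"hand":54},{"travel":[0,0,-40],"rotation":[0,0,0],"hand":54},{"travel":[0,0,-80],"rotation":[0,0,0],"hand":60},{"travel":[0,0,-125],"rotation":[0,0,0],"hand":70},{"travel":[0,0,-170],"rotation":[0,0,0],"hand":88}]'
python3 - <<'E'
from h import *
print(telemetry.observe()["joints"])
im=imaging.snapshot("top"); cv2.imwrite("pics/t2.png",im[:,:,::-1])
im=imaging.snapshot("wrist"); cv2.imwrite("pics/w7.png",im[:,:,::-1])
go([.5127,.176,.19],np.radians(75+3))
E
```

```text
time_s: 9.15
position: [0.4408, -0.3701, 0.018]
ee_rot: [3.141, -0.0, 0.393]
force: [-1.4, 0.0, 0.1]
width: 0.0537
grip_force: 0.0
time_s: 9.65
position: [0.4403, -0.3698, 0.1904]
ee_rot: [-3.141, 0.0, 0.393]
force: [0.2, -0.3, -0.1]
width: 0.0736
grip_force: 0.0
[ 0.79511027  0.70617725 -0.30142408  1.77284088  0.30080538  0.70803834
 -0.84640678]
travel [ 273.  -480.2    1.5] rot [ 0.013 -0.001 -0.969]
```

View pics/w7.png

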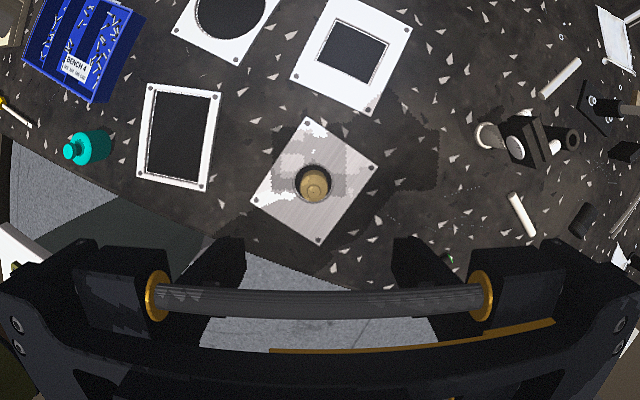

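Picture: the weight stands upright in its recess at (313,183), everything else undisturbed. On to the orange case.

```bash
python3 -m inch '[{"travel":[20,-40,-10],"rotation":[0,0,0],"hand":88},{"travel":[40,-80,-20],"rotation":[0,0,0],"hand":88},{"travel":[60,-120,-30],"rotation":[0,0,0],"hand":88},{"travel":[80,-160,-40],"rotation":[0,0,0],"hand":88},{"travel":[100,-200,-50],"rotation":[0,0,0],"hand":88}]'>/dev/null
python3 -m inch '[{"travel":[20,-40,-10],"rotation":[0,0,0],"hand":88},{"travel":[40,-80,-20],"rotation":[0,0,0],"hand":88},{"travel":[60,-120,-30],"rotation":[0,0,0],"hand":88},{"travel":[80,-160,-30],"rotation":[0,0,0],"hand":88},{"travel":[103,-202,-30],"rotation":[0,0,0],"hand":88}]'>/dev/null
python3 -m inch '[{"travel":[0,0,0],"rotation":[0,0,0],"hand":88},{"travel":[0,0,0],"rotation":[0,0,0],"hand":88},{"travel":[0,0,0],"rotation":[0,0,0],"hand":88}]'
cat > seg.py <<'E'
from h import *
import sys
im=imaging.snapshot("wrist"); b=im[:,:,::-1].copy(); n=sys.argv[1]; cv2.imwrite(f"pics/{n}.png",b); np.save(n+".npy",CI["wrist"],allow_pickle=True)
hsv=cv2.cvtColor(b,cv2.COLOR_BGR2HSV); H,S,V=cv2.split(hsv)
m=((H>8)&(H<28)&(S>150)&(V>210)).astype(np.uint8)*255
u,v=proj("wrist",[.513,.176,.11]).astype(int); m2=np.zeros_like(m); m2[v-60:v+60,u-60:u+60]=m[v-60:v+60,u-60:u+60]
cs,_=cv2.findContours(m2,cv2.RETR_EXTERNAL,cv2.CHAIN_APPROX_NONE); c=max(cs,key=cv2.contourArea)
P=np.array([onz("wrist",*q,.11)[:2] for q in c[:,0]],np.float32)*1000
print((u,v),cv2.boundingRect(c),cv2.minAreaRect(P))
cv2.imwrite(f"pics/{n}c.png",cv2.resize(np.hstack([b[v-50:v+50,u-50:u+50],cv2.cvtColor(m2,8)[v-50:v+50,u-50:u+50]]),(800,400),interpolation=cv2.INTER_CUBIC))
E
python3 seg.py c1
```

```text
time_s: 11.05
position: [0.4739, 0.0775, 0.2678]
ee_rot: [3.141, 0.002, 0.391]
force: [0.1, 0.3, -0.1]
width: 0.0882
grip_force: 0.0
(np.int64(239), np.int64(113)) (213, 88, 55, 52) ((512.4442138671875, 176.3343048095703), (45.29679870605469, 35.452640533447266), 78.58597564697266)
```

```bash
python3 -m inch '[{"travel":[20,-20,10],"rotation":[0,0,-0.14],"hand":88},{"travel":[40,-40,20],"rotation":[0,0,-0.28],"hand":88},{"travel":[60,-60,30],"rotation":[0,0,-0.42],"hand":88},{"travel":[74,-76,50],"rotation":[0,0,-0.56],"hand":88},{"travel":[74,-76,68],"rotation":[0,0,-0.70],"hand":88}]'>/dev/null
python3 -m inch '[{"travel":[0,0,0],"rotation":[0,0,-0.14],"hand":88},{"travel":[0,0,0],"rotation":[0,0,-0.28],"hand":88},{"travel":[0,0,0],"rotation":[0,0,-0.28],"hand":88},{"travel":[0,0,0],"rotation":[0,0,-0.28],"hand":88},{"travel":[0,0,0],"rotation":[0,0,-0.28],"hand":88}]'
python3 - <<'E'
from h import *
print(telemetry.observe()["joints"]); go([.5127,.1763,.090],1.372)
E
```

```text
time_s: 12.1
position: [0.5139, 0.1768, 0.2002]
ee_rot: [3.141, 0.0, 1.369]
force: [-0.4, 0.4, -0.1]
width: 0.0879
grip_force: 0.0
[-0.10739381  0.68533135 -0.51547308  1.85167722  0.48633992  0.73234139
 -1.09698258]
travel [ -0.7  -1.1 110.2] rot [ 0.     0.    -0.003]
```

```bash
python3 -m inch '[{"travel":[-0.7,-1,35],"rotation":[0,0,0],"hand":88},{"travel":[-0.7,-1,70],"rotation":[0,0,0],"hand":88},{"travel":[-0.7,-1,95],"rotation":[0,0,0],"hand":80},{"travel":[-0.7,-1,107],"rotation":[0,0,0],"hand":65},{"travel":[-0.7,-1,110],"rotation":[0,0,0],"hand":55}]' 12 >/dev/null
python3 -m inch '[{"travel":[0,0,0],"rotation":[0,0,0],"hand":46},{"travel":[0,0,0],"rotation":[0,0,0],"hand":41},{"travel":[0,0,0],"rotation":[0,0,0],"hand":38},{"travel":[0,0,0],"rotation":[0,0,0],"hand":35},{"travel":[0,0,0],"rotation":[0,0,0],"hand":28}]' 12
python3 -m inch '[{"travel":[0,0,0],"rotation":[0,0,0],"hand":28},{"travel":[0,0,0],"rotation":[0,0,0],"hand":28}]' 15
python3 -m inch '[{"travel":[0,0,-3],"rotation":[0,0,0],"hand":28},{"travel":[0,0,-10],"rotation":[0,0,0],"hand":28},{"travel":[0,0,-35],"rotation":[0,0,0],"hand":28},{"travel":[0,0,-70],"rotation":[0,0,0],"hand":28},{"travel":[0,0,-80],"rotation":[0,0,0],"hand":28}]'
python3 - <<'E'
from h import *
print(telemetry.observe()["joints"]); go([.5885,-.351,.15],np.radians(88))
E
```

```text
time_s: 13.1
position: [0.5131, 0.1773, 0.0909]
ee_rot: [3.14, -0.001, 1.373]
force: [-0.3, 0.1, 6.0]
width: 0.0357
grip_force: 12.0
time_s: 13.3
position: [0.5131, 0.1773, 0.0909]
ee_rot: [3.14, -0.001, 1.373]
force: [-0.5, -0.8, 6.0]
width: 0.0361
grip_force: 15.0
time_s: 13.8
position: [0.5138, 0.1781, 0.1731]
ee_rot: [3.138, -0.003, 1.373]
force: [0.7, 0.1, -0.7]
width: 0.0359
grip_force: 15.0
[-0.1249111   0.72236723 -0.49085976  1.8788131   0.5279963   0.66673935
 -1.13245985]
travel [-504.1  177.3   22.2] rot [ 0.004 -0.003 -0.163]
```

```bash
python3 -m inch '[{"travel":[-20,7,0],"rotation":[0,0,0],"hand":28},{"travel":[-60,21,0],"rotation":[0,0,0],"hand":28},{"travel":[-100,35,0],"rotation":[0,0,0],"hand":28},{"travel":[-140,49,0],"rotation":[0,0,0],"hand":28},{"travel":[-180,63,0],"rotation":[0,0,0],"hand":28}]'>/dev/null
python3 -m inch '[{"travel":[-40,14,0],"rotation":[0,0,0],"hand":28},{"travel":[-80,28,0],"rotation":[0,0,0],"hand":28},{"travel":[-120,42,0],"rotation":[0,0,0],"hand":28},{"travel":[-160,56,0],"rotation":[0,0,0],"hand":28},{"travel":[-190,67,0],"rotation":[0,0,0],"hand":28}]'
python3 -m inch '[{"travel":[-40,14,10],"rotation":[0,0,-0.06],"hand":28},{"travel":[-80,28,20],"rotation":[0,0,-0.12],"hand":28},{"travel":[-134,47,30],"rotation":[0,0,-0.16],"hand":28},{"travel":[-134,47,45],"rotation":[0,0,-0.16],"hand":28},{"travel":[-134,47,60],"rotation":[0,0,-0.16],"hand":28}]'
python3 -m inch '[{"travel":[0,0,0],"rotation":[0,0,0],"hand":28},{"travel":[0,0,0],"rotation":[0,0,0],"hand":28},{"travel":[0,0,0],"rotation":[0,0,0],"hand":28}]'
python3 - <<'E'
from h import *
go([.5885,-.351,.034],np.radians(88))
im=imaging.snapshot("wrist"); cv2.imwrite("pics/c2.png",im[:,:,::-1])
E
```

```text
time_s: 14.8
position: [0.5663, -0.215, 0.1694]
ee_rot: [-3.14, 0.002, 1.37]
force: [0.9, -0.1, -1.2]
width: 0.0359
grip_force: 15.0
time_s: 15.3
position: [0.5856, -0.3546, 0.1082]
ee_rot: [-3.14, 0.001, 1.528]
force: [0.5, 0.4, -0.2]
width: 0.0358
grip_force: 15.0
time_s: 15.6
position: [0.588, -0.3498, 0.1112]
ee_rot: [3.14, -0.001, 1.536]
force: [0.3, 0.1, -1.3]
width: 0.0356
grip_force: 15.0
travel [-1.2  0.5 77.2] rot [ 0.001 -0.001 -0.   ]
```

View pics/c2.png

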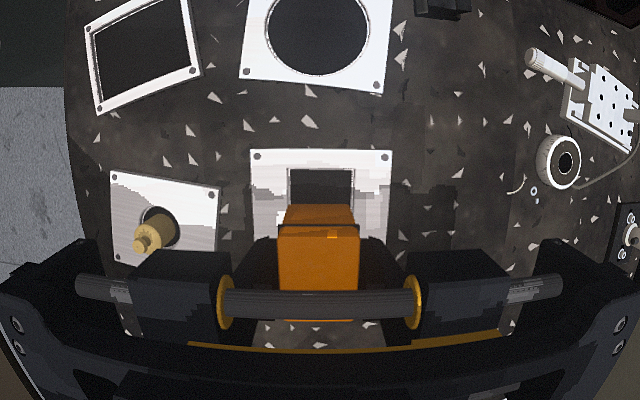

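Picture: the case is held upright at (318,260). The recess' far edge runs from (288,168) to (354,168), and the weight is still standing at (155,232).

Run:
```python
from h import *
ci=CI["wrist"]
print(onz("wrist",288,168,.009),onz("wrist",354,168,.009))
r=np.radians(-2); Rm=np.array([[np.cos(r),-np.sin(r)],[np.sin(r),np.cos(r)]])
for s in (-1,1):
    p=np.array([.5885,-.351])+Rm@[s*.0265,.0315]; print(p,proj("wrist",[*p,.009]))
# tray outer far corners at (250,150),(392,150)
print(onz("wrist",250,150,.009),onz("wrist",392,150,.009))
# precise rows/cols: gradient
g=cv2.cvtColor(cv2.imread("pics/c2.png"),6).astype(int); print(g[160:180:1,320]); print(g[185,276:300]); print(g[185,345:365])
```

```text
[ 0.56467584 -0.32013324  0.009     ] [ 0.61684789 -0.32195141  0.009     ]
[ 0.56311548 -0.31859435] [285.93266344 166.16843002]
[ 0.61608319 -0.32044403] [353.01895016 166.15135966]
[ 0.53510342 -0.30421154  0.009     ] [ 0.64763768 -0.30807792  0.009     ]
[238 232 235 231 231 227 235 219 150 144  59  48  52  47  55  55  55  50
  57  52]
[234 235 235 234 235 234 234 234 234 240 211 145 132 135  81  46  40  46
  36  43  42  44  48  48]
[ 52  60  56  53  49  65 169 252 116 183 230 235 232 229 232 230 230 231
 231 230]
```

```bash
python3 -m inch '[{"travel":[-2.2,1,25],"rotation":[0,0,0],"hand":28},{"travel":[-2.2,1,50],"rotation":[0,0,0],"hand":28},{"travel":[-2.2,1,66],"rotation":[0,0,0],"hand":28},{"travel":[-2.2,1,72],"rotation":[0,0,0],"hand":28},{"travel":[-2.2,1,74],"rotation":[0,0,0],"hand":28}]'
for k in 1 2 3; do python3 -m inch '[{"travel":[0,0,0.5],"rotation":[0,0,0],"hand":28},{"travel":[0,0,1],"rotation":[0,0,0],"hand":28},{"travel":[0,0,1],"rotation":[0,0,0],"hand":28}]' | egrep 'pos|force:'; done
```

```text
time_s: 16.15
position: [0.588, -0.3537, 0.0361]
ee_rot: [-3.142, -0.0, 1.533]
force: [0.7, 0.6, -0.6]
width: 0.0361
grip_force: 15.0
position: [0.5884, -0.3543, 0.036]
force: [-0.1, 0.6, -0.5]
grip_force: 15.0
position: [0.5878, -0.3541, 0.0342]
force: [-0.5, -1.1, -0.7]
grip_force: 15.0
position: [0.5879, -0.3541, 0.0335]
force: [-0.8, -0.2, 3.8]
grip_force: 15.0
```

```bash
python3 -m inch '[{"travel":[0,0,-0.5],"rotation":[0,0,0],"hand":38},{"travel":[0,0,-0.5],"rotation":[0,0,0],"hand":46},{"travel":[0,0,-0.5],"rotation":[0,0,0],"hand":56},{"travel":[0,0,-0.5],"rotation":[0,0,0],"hand":60},{"travel":[0,0,-5],"rotation":[0,0,0],"hand":62}]' |egrep 'pos|width|force:'
python3 -m inch '[{"travel":[0,0,-40],"rotation":[0,0,0],"hand":62},{"travel":[0,0,-85],"rotation":[0,0,0],"hand":62},{"travel":[0,0,-130],"rotation":[0,0,0],"hand":70},{"travel":[20,-4,-170],"rotation":[0,0,0],"hand":78},{"travel":[60,-12,-190],"rotation":[0,0,0],"hand":78}]'
python3 - <<'E'
from h import *
im=imaging.snapshot("top"); cv2.imwrite("pics/t3.png",im[:,:,::-1])
im=imaging.snapshot("wrist"); cv2.imwrite("pics/c3.png",im[:,:,::-1]); np.save("c3.npy",CI["wrist"],allow_pickle=True)
b=im[:,:,::-1].copy(); H,S,V=cv2.split(cv2.cvtColor(b,cv2.COLOR_BGR2HSV)); m=((H>8)&(H<28)&(S>150)&(V>120)).astype(np.uint8)
m[:, :200]=0; cs,_=cv2.findContours(m,cv2.RETR_EXTERNAL,cv2.CHAIN_APPROX_NONE); c=max(cs,key=cv2.contourArea)
P=np.array([onz("wrist",*q,.053)[:2] for q in c[:,0]],np.float32)*1000; print(cv2.boundingRect(c),cv2.minAreaRect(P))
ci=np.load("w2.npy",allow_pickle=True).item()
for u,v in ((216,135),(217,60),(229,75),(185,148),(230,195),(255,212),(290,43)): print((u,v),*[onz("wrist",u,v,z,ci)[:2].round(3) for z in (0.01,.045)])
go([.515,.115,.25],1.535)
E
```

```text
position: [0.5874, -0.3539, 0.0376]
force: [-0.3, 0.0, -0.0]
width: 0.0623
grip_force: 0.0
time_s: 18.05
position: [0.5796, -0.2971, 0.2321]
ee_rot: [3.135, 0.004, 1.526]
force: [0.8, 0.5, -0.4]
width: 0.0779
grip_force: 0.0
(310, 222, 32, 40) ((585.4449462890625, -365.55084228515625), (47.80384063720703, 34.91834259033203), 87.07440185546875)
(216, 135) [0.463 0.233] [0.469 0.223]
(217, 60) [0.563 0.273] [0.561 0.259]
(229, 75) [0.549 0.247] [0.548 0.236]
(185, 148) [0.428 0.273] [0.437 0.259]
(230, 195) [0.389 0.184] [0.401 0.178]
(255, 212) [0.38  0.141] [0.393 0.138]
(290, 43) [0.62  0.185] [0.614 0.179]
travel [399.6 -77.5 -16.3] rot [ 0.007 -0.003  0.006]
```

```bash
python3 -m inch '[{"travel":[40,-8,-3],"rotation":[0,0,0],"hand":78},{"travel":[82,-16,-6],"rotation":[0,0,0],"hand":78},{"travel":[124,-24,-9],"rotation":[0,0,0],"hand":78},{"travel":[166,-32,-12],"rotation":[0,0,0],"hand":78},{"travel":[208,-40,-14],"rotation":[0,0,0],"hand":78}]'>/dev/null
python3 -m inch '[{"travel":[40,-8,0],"rotation":[0,0,0],"hand":78},{"travel":[82,-16,0],"rotation":[0,0,0],"hand":78},{"travel":[124,-24,0],"rotation":[0,0,0],"hand":78},{"travel":[166,-32,0],"rotation":[0,0,0],"hand":78},{"travel":[190,-37,0],"rotation":[0,0,0],"hand":78}]'>/dev/null
python3 -m inch '[{"travel":[0,0,0],"rotation":[0,0,0],"hand":78},{"travel":[0,0,0],"rotation":[0,0,0],"hand":78},{"travel":[0,0,0],"rotation":[0,0,0],"hand":78}]'
cat > tin.py <<'E'
from h import *
import sys
b=cv2.imread("pics/d1.png") if len(sys.argv)>1 else imaging.snapshot("wrist")[:,:,::-1].copy()
if len(sys.argv)>1: CI["wrist"]=np.load("d1.npy",allow_pickle=True).item()
else: cv2.imwrite("pics/d1.png",b); np.save("d1.npy",CI["wrist"],allow_pickle=True)
g=cv2.cvtColor(b,6); u,v=proj("wrist",[.515,.177,.06]).astype(int); print(u,v,b[v,u])
r=55; sub=b[v-r:v+r,u-r:u+r]; H,S,V=cv2.split(cv2.cvtColor(sub,cv2.COLOR_BGR2HSV))
print(S[r,::5],V[r,::5]); print(S[::5,r],V[::5,r])
E
python3 tin.py
```

```text
time_s: 19.45
position: [0.5166, 0.105, 0.2419]
ee_rot: [-3.141, 0.002, 1.53]
force: [0.8, -0.7, 0.4]
width: 0.078
grip_force: 0.0
314 113 [254 254 254]
[26 26 36  8 15  0  0  0  0  1  0  0 18  0  1  1  1  0  4 29 22 23] [ 88  88  93  92 253 254 254 254 254 253 254 254 236 254 254 254 254 254
 255 106 105 102]
[21 13 17 20 22  0  0  1  0  1  1  0  0  0  0  1  1  1 31 24 29 37] [ 96  97 103 113 105 255 254 254 254 255 254 254 254 254 254 254 254 255
 125 126 116 116]
```

```bash
cat >> tin.py <<'E'
for row in (-12,0,12): print(row, sub[r+row,8:30,0],sub[r+row,82:100,0])
print(sub[18:32,r,0],sub[80:94,r,0])
m=((sub[:,:,0]>235)).astype(np.uint8)*255
cv2.imwrite("pics/d1m.png",cv2.resize(np.hstack([sub,cv2.cvtColor(m,8)]),(800,400),interpolation=cv2.INTER_CUBIC))
E
python3 tin.py x | tail -12
```

```text
314 113 [254 254 254]
[26 26 36  8 15  0  0  0  0  1  0  0 18  0  1  1  1  0  4 29 22 23] [ 88  88  93  92 253 254 254 254 254 253 254 254 236 254 254 254 254 254
 255 106 105 102]
[21 13 17 20 22  0  0  1  0  1  1  0  0  0  0  1  1  1 31 24 29 37] [ 96  97 103 113 105 255 254 254 254 255 254 254 254 254 254 254 254 255
 125 126 116 116]
-12 [ 79  84  85  86  74  72 215 244 240 236 237 237 235 237 238 240 241 242
 255 255 255 254] [254 255 255 244 238 235 239 247 187  77  88  89  86  86  87  95  89  93]
0 [ 82  83  80  86  84  88  91  89 106 204 243 238 238 234 235 249 254 254
 254 253 253 254] [254 254 254 254 255 245 203 235 251 254 255  98  87  94 101  94  95  96]
12 [136 137 110 105  85  74  74  85  88  82  73 146 218 240 234 231 223 242
 254 255 253 253] [253 254 255 246 213 188 238 250 236 237 236 240 243 205  75  97 103  98]
[101 101  96 100  99  73 255 255 255 254 254 254 254 254] [253 252 252 252 252 254 255 254 144 105 110 109 111 108]
```

View pics/d1m.png

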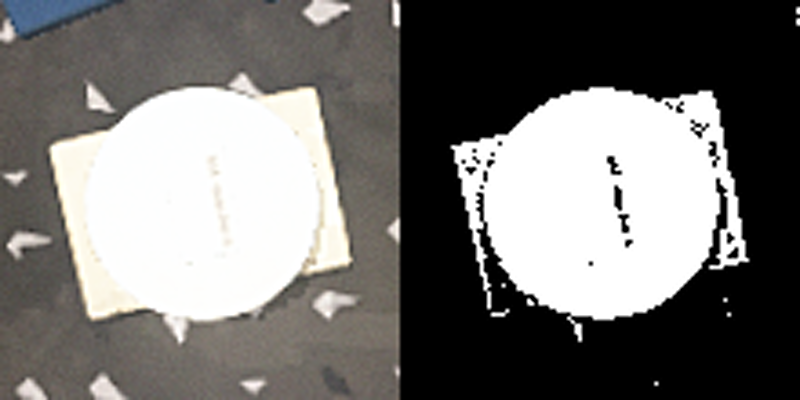

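Picture: the white tin circle spans 85–320 horizontally and 87–320 vertically in the crop, seated on the cream box (corners (50,150), (315,88), (350,260), (92,318)).

Run:
```python
from h import *
go([.515,.177,.052],1.535)
ci=np.load("d1.npy",allow_pickle=True).item(); CI["wrist"]=ci
u,v=proj("wrist",[.515,.177,.06]).astype(int)
f=lambda x,y,z:onz("wrist",u-55+x,v-55+y,z)[:2]*1000
print(f(55.2,55.5,.06),f(23.2,55.5,.06),f(87.5,55.5,.06),f(55,23.8,.06),f(55,87.8,.06))
c=np.array([f(x/3.636-.5,y/3.636-.5,.03) for x,y in((50,150),(315,88),(350,260),(92,318))],np.float32);print(cv2.minAreaRect(c))
```

```text
travel [ 72.3  -4.5 189.7] rot [-0.     0.001 -0.005]
[514.75882455 177.28012883] [481.98105632 178.98977107] [547.7865461  176.20434942] [515.89202339 210.1818566 ] [513.16067577 143.79574046]
((514.2994384765625, 177.7174072265625), (83.59371185302734, 54.781837463378906), 10.785816192626953)
```

```bash
python3 -m inch '[{"travel":[36,-2,20],"rotation":[0,0,0],"hand":80},{"travel":[72.5,-4.7,60],"rotation":[0,0,0],"hand":80},{"travel":[72.5,-4.7,100],"rotation":[0,0,0],"hand":80},{"travel":[72.5,-4.7,130],"rotation":[0,0,0],"hand":80},{"travel":[72.5,-4.7,130],"rotation":[0,0,0],"hand":80}]'>/dev/null
python3 -m inch '[{"travel":[0,0,0],"rotation":[0,0,0],"hand":80},{"travel":[0,0,0],"rotation":[0,0,0],"hand":80},{"travel":[0,0,0],"rotation":[0,0,0],"hand":80}]'
python3 - <<'E'
from h import *
go([.5148,.1771,.047],1.535)
E
```

```text
time_s: 20.3
position: [0.5156, 0.1796, 0.1138]
ee_rot: [3.139, -0.001, 1.532]
force: [0.3, 0.6, 0.0]
width: 0.0799
grip_force: 0.0
travel [-2.6 -0.9 66.8] rot [ 0.003 -0.001 -0.003]
```

```bash
python3 -m inch '[{"travel":[-2,-0.7,20],"rotation":[0,0,0],"hand":80},{"travel":[-2,-0.7,45],"rotation":[0,0,0],"hand":80},{"travel":[-2,-0.7,60],"rotation":[0,0,0],"hand":80},{"travel":[-2,-0.7,66],"rotation":[0,0,0],"hand":80},{"travel":[-2,-0.7,66],"rotation":[0,0,0],"hand":78}]' 12 >/dev/null
python3 -m inch '[{"travel":[0,0,0],"rotation":[0,0,0],"hand":74},{"travel":[0,0,0],"rotation":[0,0,0],"hand":71},{"travel":[0,0,0],"rotation":[0,0,0],"hand":68},{"travel":[0,0,0],"rotation":[0,0,0],"hand":65},{"travel":[0,0,0],"rotation":[0,0,0],"hand":58}]' 12
python3 -m inch '[{"travel":[0,0,0],"rotation":[0,0,0],"hand":58},{"travel":[0,0,0],"rotation":[0,0,0],"hand":58}]' 15
python3 -m inch '[{"travel":[0,0,-3],"rotation":[0,0,0],"hand":58},{"travel":[0,0,-10],"rotation":[0,0,0],"hand":58},{"travel":[0,0,-35],"rotation":[0,0,0],"hand":58},{"travel":[0,0,-70],"rotation":[0,0,0],"hand":58},{"travel":[0,0,-90],"rotation":[0,0,0],"hand":58}]'
python3 - <<'E'
from h import *
print(telemetry.observe()["joints"]); go([.591,-.207,.12],1.53)
im=imaging.snapshot("scene"); cv2.imwrite("pics/s3.png",im[:,:,::-1])
E
```

```text
time_s: 21.3
position: [0.5143, 0.1778, 0.0468]
ee_rot: [3.14, -0.001, 1.533]
force: [-0.3, -1.2, 5.4]
width: 0.0657
grip_force: 12.0
time_s: 21.5
position: [0.5143, 0.1778, 0.0468]
ee_rot: [3.14, -0.0, 1.533]
force: [0.7, 0.7, 5.6]
width: 0.0655
grip_force: 15.0
time_s: 22.0
position: [0.5137, 0.178, 0.1382]
ee_rot: [3.141, -0.001, 1.533]
force: [0.5, 0.2, -0.5]
width: 0.0656
grip_force: 15.0
[-0.10746333  0.7877394  -0.52600054  1.89899443  0.64855515  0.62936049
 -1.08309855]
travel [-381.8   91.7   18. ] rot [ 0.001 -0.001  0.003]
```

```bash
python3 -m inch '[{"travel":[-20,5,0],"rotation":[0,0,0],"hand":58},{"travel":[-60,14.5,0],"rotation":[0,0,0],"hand":58},{"travel":[-100,24,0],"rotation":[0,0,0],"hand":58},{"travel":[-140,33.5,0],"rotation":[0,0,0],"hand":58},{"travel":[-180,43,0],"rotation":[0,0,0],"hand":58}]'>/dev/null
python3 -m inch '[{"travel":[-40,10,0],"rotation":[0,0,0],"hand":58},{"travel":[-80,20,0],"rotation":[0,0,0],"hand":58},{"travel":[-120,29,0],"rotation":[0,0,0],"hand":58},{"travel":[-160,39,0],"rotation":[0,0,0],"hand":58},{"travel":[-202,48.5,0],"rotation":[0,0,0],"hand":58}]'>/dev/null
python3 -m inch '[{"travel":[0,0,10],"rotation":[0,0,0],"hand":58},{"travel":[0,0,40],"rotation":[0,0,0],"hand":58},{"travel":[0,0,60],"rotation":[0,0,0],"hand":58},{"travel":[0,0,60],"rotation":[0,0,0],"hand":58},{"travel":[0,0,60],"rotation":[0,0,0],"hand":58}]'
python3 - <<'E'
from h import *
go([.591,-.2075,.020],1.53)
s=telemetry.observe(); ci=CI["wrist"]; r0=R.from_euler("xyz",s["ee_rot"]); rc=R.from_euler("xyz",ci["attitude"])
rel=r0.inv()*rc; t=r0.inv().apply(ci["xyz"]-s["position"])
r1=R.from_euler("xyz",[3.14,-.001,1.536]); c2=dict(camera_matrix=ci["camera_matrix"],xyz=np.array([.588,-.3498,.1112])+r1.apply(t),attitude=(r1*rel).as_euler("xyz"))
def fit(fn,cc,lo,name):
    g=cv2.cvtColor(cv2.imread(fn),6); u,v=proj("wrist",[.591,-.207,.009],cc); print(name,u,v)
    m=(g<110).astype(np.uint8)*255; m[200:]=0
    cs,_=cv2.findContours(m,cv2.RETR_CCOMP,cv2.CHAIN_APPROX_NONE)
    for c in cs:
        x,y,w,h=cv2.boundingRect(c)
        if x<u<x+w and 50<w<200: 
            q=[p for p in c[:,0] if p[1]>2]; P=np.array([onz("wrist",*p,.009,cc)[:2] for p in q])*1000
            S=np.linalg.lstsq(np.c_[2*P,np.ones(len(P))],(P**2).sum(1),rcond=None)[0]; print((x,y,w,h),S[:2],np.sqrt(S[2]+S[:2]@S[:2]))
fit("pics/c2.png",c2,0,"c2")
E
```

```text
time_s: 23.55
position: [0.5902, -0.2069, 0.0759]
ee_rot: [-3.141, -0.001, 1.534]
force: [0.5, -0.5, -0.3]
width: 0.066
grip_force: 15.0
travel [-0.6  0.9 55.9] rot [-0.001 -0.001  0.004]
c2 316.2844723459102 25.260355709471213
(290, 169, 62, 31) [ 589.68852786 -334.05446321] 20.77688899702552
(268, 0, 99, 75) [ 591.54254672 -208.8368966 ] 37.97964182574105
```

```bash
python3 -m inch '[{"travel":[-1.2,0.9,20],"rotation":[0,0,0],"hand":58},{"travel":[-1.2,0.9,38],"rotation":[0,0,0],"hand":58},{"travel":[-1.2,0.9,48],"rotation":[0,0,0],"hand":58},{"travel":[-1.2,0.9,52],"rotation":[0,0,0],"hand":58},{"travel":[-1.2,0.9,54],"rotation":[0,0,0],"hand":58}]'
for k in 1 2 3; do python3 -m inch '[{"travel":[0,0,0.5],"rotation":[0,0,0],"hand":58},{"travel":[0,0,0.8],"rotation":[0,0,0],"hand":58},{"travel":[0,0,0.8],"rotation":[0,0,0],"hand":58}]' | egrep 'pos|force:'; done
```

```text
time_s: 24.05
position: [0.5912, -0.2086, 0.0214]
ee_rot: [-3.141, -0.0, 1.533]
force: [0.6, 0.0, -1.0]
width: 0.0654
grip_force: 15.0
position: [0.5917, -0.2089, 0.0218]
force: [-0.4, 0.1, -1.9]
grip_force: 15.0
position: [0.5914, -0.2089, 0.0206]
force: [-0.9, -0.5, -0.9]
grip_force: 15.0
position: [0.5914, -0.2088, 0.0197]
force: [-0.5, -1.2, -0.3]
grip_force: 15.0
```

```bash
for k in 1 2 3; do python3 -m inch '[{"travel":[0,0,0.4],"rotation":[0,0,0],"hand":58},{"travel":[0,0,0.4],"rotation":[0,0,0],"hand":58}]' | egrep 'pos|force:'; done
```

```text
position: [0.5914, -0.2088, 0.0197]
force: [-2.2, -0.6, 3.1]
grip_force: 15.0
position: [0.5914, -0.2088, 0.0196]
force: [-1.8, -0.2, 5.4]
grip_force: 15.0
position: [0.5914, -0.2088, 0.0196]
force: [-4.2, 0.6, 9.4]
grip_force: 15.0
```

```bash
python3 -m inch '[{"travel":[0,0,-0.5],"rotation":[0,0,0],"hand":68},{"travel":[0,0,-0.5],"rotation":[0,0,0],"hand":74},{"travel":[0,0,-0.5],"rotation":[0,0,0],"hand":80},{"travel":[0,0,-0.5],"rotation":[0,0,0],"hand":80},{"travel":[0,0,-5],"rotation":[0,0,0],"hand":80}]' |egrep 'pos|width|force:'
python3 -m inch '[{"travel":[0,0,-40],"rotation":[0,0,0],"hand":80},{"travel":[0,0,-85],"rotation":[0,0,0],"hand":80},{"travel":[0,0,-130],"rotation":[0,0,0],"hand":80},{"travel":[20,-8,-170],"rotation":[0,0,0],"hand":75},{"travel":[60,-25,-200],"rotation":[0,0,0],"hand":70}]' >/dev/null
python3 -m inch '[{"travel":[40,-16,-10],"rotation":[0,0,0],"hand":68},{"travel":[80,-32,-20],"rotation":[0,0,0],"hand":68},{"travel":[120,-48,-20],"rotation":[0,0,0],"hand":68},{"travel":[160,-65,-20],"rotation":[0,0,0],"hand":68},{"travel":[200,-81,-20],"rotation":[0,0,0],"hand":68}]'>/dev/null
python3 -m inch '[{"travel":[40,-16,0],"rotation":[0,0,0.13],"hand":68},{"travel":[80,-32,0],"rotation":[0,0,0.26],"hand":68},{"travel":[110,-44,0],"rotation":[0,0,0.39],"hand":68},{"travel":[110,-44,0],"rotation":[0,0,0.52],"hand":68},{"travel":[110,-44,0],"rotation":[0,0,0.65],"hand":68}]'>/dev/null
python3 -m inch '[{"travel":[0,0,0],"rotation":[0,0,0.14],"hand":68},{"travel":[0,0,0],"rotation":[0,0,0.28],"hand":68},{"travel":[0,0,0],"rotation":[0,0,0.42],"hand":68},{"travel":[0,0,0],"rotation":[0,0,0.56],"hand":68},{"travel":[0,0,0],"rotation":[0,0,0.70],"hand":68}]'>/dev/null
python3 -m inch '[{"travel":[0,0,0],"rotation":[0,0,0],"hand":68},{"travel":[0,0,0],"rotation":[0,0,0],"hand":68},{"travel":[0,0,0],"rotation":[0,0,0],"hand":68}]'
cat > box.py <<'E'
from h import *
import sys
s=telemetry.observe(); print(s["joints"].round(2))
b=imaging.snapshot("wrist")[:,:,::-1].copy(); cv2.imwrite("pics/e1.png",b); np.save("e1.npy",CI["wrist"],allow_pickle=True)
g=b.min(2); u,v=proj("wrist",[.514,.1775,.03]).astype(int)
m=(g>170).astype(np.uint8)*255; m=cv2.morphologyEx(m,cv2.MORPH_OPEN,np.ones((5,5)))
cs,_=cv2.findContours(m,cv2.RETR_EXTERNAL,cv2.CHAIN_APPROX_NONE)
for c in cs:
    if cv2.pointPolygonTest(c,(float(u),float(v)),False)>=0:
        P=np.array([onz("wrist",*p,.03)[:2] for p in c[:,0]],np.float32)*1000; print((u,v),cv2.boundingRect(c),cv2.minAreaRect(P))
im=imaging.snapshot("top"); cv2.imwrite("pics/t4.png",im[:,:,::-1])
go([.514,.1775,.15],np.radians(10.4))
E
python3 box.py
```

```text
position: [0.5909, -0.2087, 0.023]
force: [0.0, -0.3, -0.0]
width: 0.08
grip_force: 0.0
time_s: 28.35
position: [0.4563, 0.1646, 0.242]
ee_rot: [-3.141, -0.0, 0.185]
force: [0.2, -1.2, 0.5]
width: 0.0681
grip_force: 0.0
[-0.26  0.52 -0.28  1.98  0.23  0.67 -2.07]
(np.int64(316), np.int64(124)) (292, 88, 51, 54) ((525.6438598632812, 179.6060333251953), (60.17811584472656, 55.810630798339844), 10.349664688110352)
travel [59.1 -2.3 91.9] rot [-0.     0.     0.003]
```

```bash
python3 -m inch '[{"travel":[30,-1,20],"rotation":[0,0,0],"hand":69},{"travel":[59,-2.3,60],"rotation":[0,0,0],"hand":69},{"travel":[59,-2.3,100],"rotation":[0,0,0],"hand":69},{"travel":[59,-2.3,140],"rotation":[0,0,0],"hand":69},{"travel":[59,-2.3,160],"rotation":[0,0,0],"hand":69}]'>/dev/null
python3 -m inch '[{"travel":[0,0,0],"rotation":[0,0,0],"hand":69},{"travel":[0,0,0],"rotation":[0,0,0],"hand":69},{"travel":[0,0,0],"rotation":[0,0,0],"hand":69}]'
python3 - <<'E'
from h import *
go([.5137,.1775,.016],np.radians(10.4))
b=imaging.snapshot("wrist")[:,:,::-1].copy(); cv2.imwrite("pics/e2.png",b)
E
```

```text
time_s: 29.25
position: [0.5149, 0.1779, 0.0833]
ee_rot: [-3.141, -0.003, 0.183]
force: [-0.1, -0.0, 0.0]
width: 0.069
grip_force: 0.0
travel [-1.4  0.2 67.3] rot [-0.001 -0.003  0.001]
```

```bash
python3 -m inch '[{"travel":[-1,0,25],"rotation":[0,0,0],"hand":69},{"travel":[-1,0,45],"rotation":[0,0,0],"hand":69},{"travel":[-1,0,58],"rotation":[0,0,0],"hand":69},{"travel":[-1,0,65],"rotation":[0,0,0],"hand":69},{"travel":[-1,0,67],"rotation":[0,0,0],"hand":69}]' 12
python3 -m inch '[{"travel":[0,0,0],"rotation":[0,0,0],"hand":65},{"travel":[0,0,0],"rotation":[0,0,0],"hand":61},{"travel":[0,0,0],"rotation":[0,0,0],"hand":58},{"travel":[0,0,0],"rotation":[0,0,0],"hand":55},{"travel":[0,0,0],"rotation":[0,0,0],"hand":48}]' 12
python3 -m inch '[{"travel":[0,0,0],"rotation":[0,0,0],"hand":48},{"travel":[0,0,0],"rotation":[0,0,0],"hand":48}]' 15
```

```text
time_s: 29.8
position: [0.5131, 0.1774, 0.0149]
ee_rot: [3.142, -0.0, 0.183]
force: [-0.9, 0.2, -0.2]
width: 0.0692
grip_force: 0.0
time_s: 30.3
position: [0.5134, 0.1774, 0.0155]
ee_rot: [-3.141, -0.001, 0.183]
force: [0.3, 0.5, 4.6]
width: 0.057
grip_force: 12.0
time_s: 30.5
position: [0.5134, 0.1774, 0.0155]
ee_rot: [-3.142, -0.001, 0.183]
force: [-0.5, 0.3, 5.8]
width: 0.0566
grip_force: 15.0
```

```bash
python3 -m inch '[{"travel":[0,0,-3],"rotation":[0,0,0],"hand":48},{"travel":[0,0,-10],"rotation":[0,0,0],"hand":48},{"travel":[0,0,-35],"rotation":[0,0,0],"hand":48},{"travel":[0,0,-75],"rotation":[0,0,0],"hand":48},{"travel":[0,0,-120],"rotation":[0,0,0],"hand":48}]'
python3 - <<'E'
from h import *
go([.4335,-.204,.14],np.radians(10.2))
# refine box tray from c2 (partial) and w5/w7-time views at rest
s=telemetry.observe(); ci=CI["wrist"]; r0=R.from_euler("xyz",s["ee_rot"]); rc=R.from_euler("xyz",ci["attitude"])
rel=r0.inv()*rc; t=r0.inv().apply(ci["xyz"]-s["position"])
def cam(p,e):
    r1=R.from_euler("xyz",e); return dict(camera_matrix=ci["camera_matrix"],xyz=np.array(p)+r1.apply(t),attitude=(r1*rel).as_euler("xyz"))
for fn,p,e in (("w5",[.4412,-.3656,.0965],[3.1416,-.002,.395]),("c2",[.588,-.3498,.1112],[3.14,-.001,1.536])):
    cc=cam(p,e); g=cv2.cvtColor(cv2.imread(f"pics/{fn}.png"),6); u,v=proj("wrist",[.4335,-.203,.009],cc)
    m=(g>120).astype(np.uint8)*255; cs,h=cv2.findContours(m,cv2.RETR_CCOMP,cv2.CHAIN_APPROX_NONE)
    for i,c in enumerate(cs):
        if cv2.contourArea(c)>1500 and cv2.pointPolygonTest(c,(u,v),False)>0:
            P=np.array([onz("wrist",*q,.009,cc)[:2] for q in c[:,0]],np.float32)*1000; print(fn,(u,v),cv2.boundingRect(c),cv2.minAreaRect(P))
E
```

```text
time_s: 31.0
position: [0.5119, 0.1768, 0.1356]
ee_rot: [3.141, 0.003, 0.183]
force: [0.3, 1.2, -1.1]
width: 0.0566
grip_force: 15.0
travel [-146.5  360.2   -3.7] rot [0.001 0.003 0.005]
w5 (np.float64(133.49052359669017), np.float64(143.16635157987002)) (90, 73, 103, 147) ((432.9161376953125, -202.09869384765625), (113.23046112060547, 95.04886627197266), 10.10912036895752)
w5 (np.float64(133.49052359669017), np.float64(143.16635157987002)) (98, 80, 82, 130) ((432.8737487792969, -202.60873413085938), (101.28610229492188, 74.98699188232422), 10.078938484191895)
```

```bash
python3 -m inch '[{"travel":[-8,20,0],"rotation":[0,0,0],"hand":48},{"travel":[-24,58,0],"rotation":[0,0,0],"hand":48},{"travel":[-40,98,0],"rotation":[0,0,0],"hand":48},{"travel":[-56,137,0],"rotation":[0,0,0],"hand":48},{"travel":[-72,176,0],"rotation":[0,0,0],"hand":48}]'>/dev/null
python3 -m inch '[{"travel":[-16,39,0],"rotation":[0,0,0],"hand":48},{"travel":[-32,78,0],"rotation":[0,0,0],"hand":48},{"travel":[-48,117,0],"rotation":[0,0,0],"hand":48},{"travel":[-64,155,0],"rotation":[0,0,0],"hand":48},{"travel":[-75,182,0],"rotation":[0,0,0],"hand":48}]'>/dev/null
python3 -m inch '[{"travel":[0,0,10],"rotation":[0,0,0],"hand":48},{"travel":[0,0,40],"rotation":[0,0,0],"hand":48},{"travel":[0,0,70],"rotation":[0,0,0],"hand":48},{"travel":[0,0,70],"rotation":[0,0,0],"hand":48},{"travel":[0,0,70],"rotation":[0,0,0],"hand":48}]'
python3 - <<'E'
from h import *
go([.433,-.2025,.0185],np.radians(10.1))
b=imaging.snapshot("wrist")[:,:,::-1].copy(); cv2.imwrite("pics/e3.png",b)
E
```

```text
time_s: 32.5
position: [0.4334, -0.2005, 0.065]
ee_rot: [-3.141, 0.001, 0.184]
force: [0.0, -0.3, -0.4]
width: 0.0569
grip_force: 15.0
travel [-0.7  1.9 46.5] rot [-0.001  0.001  0.008]
```

Run:
```python
from h import *
s=telemetry.observe(); ci=CI["wrist"]; r0=R.from_euler("xyz",s["ee_rot"]); rc=R.from_euler("xyz",ci["attitude"])
rel=r0.inv()*rc; t=r0.inv().apply(ci["xyz"]-s["position"])
def cam(p,e):
    r1=R.from_euler("xyz",e); return dict(camera_matrix=ci["camera_matrix"],xyz=np.array(p)+r1.apply(t),attitude=(r1*rel).as_euler("xyz"))
w1=np.load("w1.npy",allow_pickle=True).item()
w7=cam([.4403,-.3698,.1904],[-3.141,0,.393]); w5=cam([.4412,-.3656,.0965],[3.1416,-.002,.395])
for nm,(o2,d2) in {"w5":ray("wrist",6,165,w5),"w7":ray("wrist",68,152,w7),"top":ray("top",323,238)}.items():
    o1,d1=ray("wrist",300,180,w1); k=np.linalg.lstsq(np.c_[d1,-d2],o2-o1,rcond=None)[0]; print(nm,o1+d1*k[0],o2+d2*k[1])
b=cv2.imread("pics/w5.png"); 
H,S,V=cv2.split(cv2.cvtColor(b,cv2.COLOR_BGR2HSV)); m=((H>75)&(H<100)&(S>120)); ys,xs=np.where(m[:,:80]); print(xs.min(),xs.max(),ys.min(),ys.max()); print(onz("wrist",63,150,0.0,w5))
```

```text
w5 [ 0.39517748 -0.09315207  0.06282762] [ 0.38697548 -0.09584159  0.06468734]
w7 [ 0.39509361 -0.0931619   0.06244353] [ 0.38199089 -0.09653335  0.06539078]
top [ 0.38691017 -0.0941212   0.0249646 ] [ 0.38695051 -0.09472991  0.02497137]
0 79 135 383
[ 3.95347710e-01 -1.11062001e-01  2.77555756e-17]
```

```bash
python3 -m inch '[{"travel":[-0.7,1.5,20],"rotation":[0,0,0],"hand":48},{"travel":[-0.7,1.5,34],"rotation":[0,0,0],"hand":48},{"travel":[-0.7,1.5,41],"rotation":[0,0,0],"hand":48},{"travel":[-0.7,1.5,44],"rotation":[0,0,0],"hand":48},{"travel":[-0.7,1.5,45],"rotation":[0,0,0],"hand":48}]'
for k in 1 2 3; do python3 -m inch '[{"travel":[0,0,0.5],"rotation":[0,0,0],"hand":48},{"travel":[0,0,0.5],"rotation":[0,0,0],"hand":48}]' | egrep 'pos|force:'; done
```

```text
time_s: 33.05
position: [0.4335, -0.2031, 0.0205]
ee_rot: [3.141, -0.001, 0.183]
force: [0.3, 0.4, -0.5]
width: 0.0568
grip_force: 15.0
position: [0.4333, -0.2032, 0.0199]
force: [-0.2, -0.7, -0.8]
grip_force: 15.0
position: [0.4331, -0.2032, 0.0191]
force: [-0.4, -0.0, -1.0]
grip_force: 15.0
position: [0.4332, -0.2031, 0.0185]
force: [0.2, 1.9, -0.5]
grip_force: 15.0
```

```bash
for k in 1 2 3; do python3 -m inch '[{"travel":[0,0,0.4],"rotation":[0,0,0],"hand":48},{"travel":[0,0,0.4],"rotation":[0,0,0],"hand":48}]' | egrep 'pos|force:'; done
```

```text
position: [0.4332, -0.2031, 0.0185]
force: [-0.4, 1.1, 5.6]
grip_force: 15.0
position: [0.4331, -0.2032, 0.0184]
force: [-1.0, 0.1, 9.3]
grip_force: 15.0
position: [0.4331, -0.2031, 0.0184]
force: [-1.7, 0.5, 14.4]
grip_force: 15.0
```

```bash
python3 -m inch '[{"travel":[0,0,-0.8],"rotation":[0,0,0],"hand":58},{"travel":[0,0,-0.8],"rotation":[0,0,0],"hand":64},{"travel":[0,0,-0.8],"rotation":[0,0,0],"hand":69},{"travel":[0,0,-0.8],"rotation":[0,0,0],"hand":69},{"travel":[0,0,-5],"rotation":[0,0,0],"hand":69}]' |egrep 'pos|width|force:'
python3 -m inch '[{"travel":[0,0,-40],"rotation":[0,0,0],"hand":69},{"travel":[0,0,-85],"rotation":[0,0,0],"hand":69},{"travel":[0,0,-130],"rotation":[0,0,0],"hand":70},{"travel":[-20,20,-175],"rotation":[0,0,0],"hand":75},{"travel":[-30,50,-220],"rotation":[0,0,0],"hand":80}]' >/dev/null
python3 -m inch '[{"travel":[-30,10,0],"rotation":[0,0,0],"hand":80},{"travel":[-30,10,0],"rotation":[0,0,0],"hand":80},{"travel":[-30,10,0],"rotation":[0,0,0],"hand":80},{"travel":[-30,10,0],"rotation":[0,0,0],"hand":80}]'
python3 - <<'E'
from h import *
b=imaging.snapshot("wrist")[:,:,::-1].copy(); cv2.imwrite("pics/f1.png",b)
im=imaging.snapshot("top"); cv2.imwrite("pics/t5.png",im[:,:,::-1])
H,S,V=cv2.split(cv2.cvtColor(b,cv2.COLOR_BGR2HSV))
def rect(m,c,z,nm):
    u,v=proj("wrist",[*c,z]); u,v=int(u),int(v); cs,_=cv2.findContours(m.astype(np.uint8)*255,cv2.RETR_CCOMP,cv2.CHAIN_APPROX_NONE)
    for q in cs:
        if cv2.contourArea(q)>60 and cv2.pointPolygonTest(q,(float(u),float(v)),False)>=0:
            P=np.array([onz("wrist",*p,z)[:2] for p in q[:,0]],np.float32)*1000; r=cv2.minAreaRect(P); print(nm,(u,v),cv2.boundingRect(q),np.round(r[0],1),np.round(r[1],1),round(r[2],1))
mn=b.min(2)
rect((S>150)&(H>5)&(H<28)&(V>170),(.588,-.354),.053,"case top")
rect((S>150)&(H>5)&(H<28)&(V>60),(.588,-.354),.053,"case all")
rect(mn>150,(.591,-.2088),.033,"tin"); rect(mn>150,(.433,-.203),.033,"box")
rect((S>60)&(H>10)&(H<35)&(V>60),(.441,-.370),.029,"weight")
# change outside the moved items, top view
a=cv2.imread("pics/top0.png").astype(int); t=cv2.imread("pics/t5.png").astype(int)
d=(cv2.GaussianBlur(np.abs(a-t).astype(np.uint8),(5,5),0).max(2)>40).astype(np.uint8)
n,_,st,ce=cv2.connectedComponentsWithStats(d)
print([(tuple(s[:5])) for s in st[1:] if s[4]>12 and s[1]<270])
E
```

```text
position: [0.4328, -0.203, 0.0219]
force: [0.8, 0.7, -0.0]
width: 0.0688
grip_force: 0.0
time_s: 35.65
position: [0.3862, -0.2676, 0.2354]
ee_rot: [-3.141, -0.0, 0.184]
force: [0.2, 0.0, 0.5]
width: 0.08
grip_force: 0.0
case top (432, 19) (411, 1, 42, 39) [ 587.  -354.3] [45.  34.5] 87.7
case all (432, 19) (410, 1, 43, 41) [ 585.2 -353.2] [46.9 38.2] 87.6
box (268, 127) (232, 78, 81, 96) [ 434.6 -205.2] [105.8  89.2] 10.0
weight (414, 148) (398, 135, 29, 26) [ 441.2 -366.5] [29.1 34.3] 12.9
[(np.int32(347), np.int32(165), np.int32(23), np.int32(22), np.int32(400)), (np.int32(396), np.int32(169), np.int32(16), np.int32(14), np.int32(200)), (np.int32(225), np.int32(184), np.int32(25), np.int32(30), np.int32(608)), (np.int32(387), np.int32(188), np.int32(32), np.int32(8), np.int32(187)), (np.int32(402), np.int32(197), np.int32(9), np.int32(3), np.int32(21)), (np.int32(346), np.int32(199), np.int32(91), np.int32(45), np.int32(2371)), (np.int32(425), np.int32(201), np.int32(4), np.int32(4), np.int32(13)), (np.int32(394), np.int32(247), np.int32(6), np.int32(8), np.int32(38)), (np.int32(426), np.int32(248), np.int32(5), np.int32(5), np.int32(18)), (np.int32(406), np.int32(251), np.int32(6), np.int32(4), np.int32(17)), (np.int32(311), np.int32(255), np.int32(290), np.int32(145), np.int32(25215))]
```

Run:
```python
from h import *
def ins(fn,c,box,z,nm):
    b=cv2.imread(fn); x,y,w,h=box
    g=cv2.resize(b[y:y+h,x:x+w],None,fx=6,fy=6,interpolation=cv2.INTER_CUBIC).min(2)
    for th in (130,160,190):
        cs,hh=cv2.findContours((g>th).astype(np.uint8)*255,cv2.RETR_TREE,cv2.CHAIN_APPROX_NONE)
        for i,q in enumerate(cs):
            if cv2.contourArea(q)>1500:
                P=np.array([onz("top",x+(p[0]+.5)/6-.5,y+(p[1]+.5)/6-.5,z)[:2] for p in q[:,0]],np.float32)*1000; r=cv2.minAreaRect(P); print(nm,th,np.round(r[0],1),np.round(r[1],1),round(r[2],1))
ins("pics/t4.png",0,(338,155,40,42),.033,"tin")
f=cv2.imread("pics/f1.png"); mn=f.min(2)
print("box rows", mn[127,225:320:2]); print("box cols", mn[70:180:2,268])
ci=CI["wrist"]
for th in (90,110,190,220):
    cs,_=cv2.findContours((mn>th).astype(np.uint8)*255,cv2.RETR_TREE,cv2.CHAIN_APPROX_NONE)
    for q in cs:
        x,y,w,h=cv2.boundingRect(q)
        if cv2.contourArea(q)>600 and x<268<x+w and y<127<y+h:
            P=np.array([onz("wrist",*p,.033)[:2] for p in q[:,0]],np.float32)*1000; r=cv2.minAreaRect(P); print("box",th,np.round(r[0],1),np.round(r[1],1),round(r[2],1))
```

```text
tin 130 [ 591.3 -207.2] [110.4 135. ] 86.4
tin 160 [ 588.1 -207. ] [103.4 123.3] 83.4
tin 160 [ 567.7 -190.3] [66.6 25.3] 49.3
tin 190 [ 587.1 -206.5] [ 98.3 115.6] 81.2
tin 190 [ 572.9 -195. ] [76.6 42.6] 50.6
box rows [ 72  64  74  68 182 250 248 248 233 199 235 232 232 245 248 249 248 247
 249 248 248 249 250 208 202 211 210 206 206 210 213 195 180 176 174  70
  50  53  31 195 224 210 219 206  45  54  49  55]
box cols [ 78  68  75  76  49 254 237 225 168  46 244 234 238 236 235 235 235 236
 236 235 233 234 234 231 248 248 248 248 247 241 247 249 247 232 234 234
 234 233 218 215 216 217 216 215 214 217 223 113 160 235 244 248  49  63
  62]
box 90 [ 435.1 -206.7] [106.3  97.3] 10.5
box 90 [ 435.3 -206.8] [90.4 64.3] 10.3
box 110 [ 434.7 -204.6] [106.2  90.7] 10.5
box 110 [ 434.1 -206.1] [92.4 66.1] 10.2
box 190 [ 433.9 -201.6] [82.6 57.2] 9.2
box 190 [ 435.1 -204.6] [104.3  88.6] 10.1
box 220 [ 443.3 -199.5] [63.3 56. ] 9.3
box 220 [ 435.  -205.1] [104.2  87.3] 9.8
```

```bash
python3 -c "
from bench import job; print(job.sign_off())"
```

```text
the job is handed in; nothing more can be done
None
```

I took the pile apart from the top down, set the brass weight, orange case, tin and slide box flat in their own trays, left the mirror mount and screwdriver untouched, and handed the job in at about 36 s on the robot's clock.

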